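# Load the dye cabinet and hang its door

### The arm

A 7-joint arm with a two-finger parallel gripper is mounted at the origin on a cart in front of the work surface, level with it; the furniture and walls round the work are solid. World frame = base frame: x ahead of the robot, y to its left, z up, the work surface at z = 0. Lengths are in mm, angles in rad, forces in N, time in s.
With the tool pointing down it reaches from about 425 to 875 mm from the base axis. Payload 4.7 kg.
Tool frame: the origin (TCP) lies between the finger pads; the fingertips stand 25 mm ahead of it and the grasp point (between the pads) lies 6 mm ahead of it; z points along the fingers, y is the line along which they close (so a half turn about z gives the same grasp; the last joint's range is limited). The gripper opens to 87 mm and grips with 3 to 60 N. Pads are 19 mm wide; open, the fingers measure 117 mm over their backs; the gripper's body (75 mm by 190 mm) begins 51 mm behind the grasp point.
Start: joints at [1.135, 0.321, -0.07, 1.45, 0.023, 1.371, -0.057], TCP at [282.594, -585.378, 207.887] pointing down, gripper open.
Joint ranges: [-2.86, 2.86], [-0.3, 2.09], [-1.38, 1.24], [0.06, 2.45], [-1.56, 4.7], [0.09, 2.05], [-2.69, 2.69]. Speed limits (rad/s): [2.57, 2.57, 3.14, 3.14, 3.14, 3.14, 3.14].

### API

Orientations are given as [roll, pitch, yaw] about the fixed x, y, z axes, in that order (R = Rz(yaw) Ry(pitch) Rx(roll)).
In Python, from bench import arm, viewer, workorder gives the robot as it stands.
- The arm moves only by the tool step_arm, never from a script. Its argument "moves" is a list of rows, each a list of 5 numbers: the shift along the world's x, y, z normalised to -1 to 1, where 1 is 0.05 m, then the turn about the world's z normalised to -1 to 1, where 1 is 0.15 rad, then the opening, from -1 (shut) to 1 (fully open), so that 0 is half open. In form: [[tx, ty, tz, spin, hand], ...]. A call has exactly 10 rows; each row shifts and turns the commanded pose from where the row before left it; what a row does not reach is not made up. A row lasts 1/8 s, in which the tool goes at most 62.5 mm and 10.7 degrees, less where a joint would pass 70% of its speed; a pose out of reach is approached as far as the arm can. A call with a number of a shift or a turn outside -1 to 1 is refused whole. A call with a gripper value outside its range is refused whole. The fingers move at their own pace and stop on an object; "newtons" is the grip in N (left out, the last holds). Time passes only in rows, so rows that do not move let the fingers close, or fill a call up. It gives the time, the measured TCP pose, the force, the opening and the grip force at its end, in the units of the state.
- arm.state(): the state, without advancing time (a new reading comes with each control period).
- viewer.camera(name): name is "scene" or "side" or "wrist"; returns a dict with "image" (480x640x3 uint8, blue, green, red), "mtx" (3x3 intrinsics, pixels), "pose" (4x4, takes a point from camera to world coordinates). Camera axes: x right, y down, z forward; pixel columns grow to the right and rows downward; lengths in mm; the calibration is good to about 2 mm. A picture is of the moment at which its call begins. There is no depth.
- workorder.hand_in(): hands the job in; it is judged then, once.
Trained networks look in the newest picture that a camera, given by its name, has taken for a name from the list of things; names that differ only in an ending like _2 or _b are one class to them, and where a whole thing is asked for, a point or a joint stands for the part that bears it (a point fixed in the world has none). Each returns a list of dicts, best first, with "confidence" (0 to 1); they miss things now and then, are a little off and sometimes report something else, mostly with a low value. They report only what shows in the picture. A call takes as long as a camera call. They do not tell look-alikes from the thing itself.
- viewer.silhouettes(camera, thing): "region" (480x640 bool, what is visible of it) and "xy" ([column, row] in pixels, amid what is visible of it).
The state is a dict: "clock": time; "joints": joint angles; "joint_velocities": joint speeds; "effort": joint torques, N m; "position": TCP position; "orientation": TCP orientation; "ft_force": force on the tool from outside, world axes, zero at the start; "ft_torque": the same for the moment, N m; "opening": finger opening in mm; "grasp_force": force on a finger pad.
Only numpy, scipy, OpenCV 4.12 (cv2) and the standard library are available. Lean on these libraries where they do the work, as an engineer would, in place of code of your own. Each camera call takes 0.05 s, during which the arm holds its last target. There are 200 camera calls.

### The job

Wind the cabinet's tray fully out by pushing round the spokes of its star wheel, never by the tray itself, and stand every dye jar from the bench upright on the tray. Wind the tray fully home again with the wheel, then lower the lift-off door onto both hinge pins and leave it shut across the opening. Leave the tape measure, the thread spool and the beeswax where they are.

Things in the scene. Friction and masses are not known exactly. Their poses are not given: they have to be found in the camera images.
- cabinet: grey steel cabinet, fixed. Origin: middle of its open side at bench height, z up. Base plate 200 mm wide (x), 6 mm thick, y = -125 to 260 mm. The box lies from y = 0 (open side, looks to its -y) to y = 106 mm, x = -98.5 to 98.5 mm, roof top 87 mm above the bench. Hinge pins at the corner x = -108, y = -13 mm
- pin_low (a point): foot of the lower hinge pin (top face of its bracket), 22 mm above the bench. The pin stands up 14 mm, 7.6 mm thick with its last 6 mm tapered to 2.6 mm. Its axes are the cabinet's
- pin_high (a point): foot of the upper hinge pin, 44 mm above pin_low; an equal pin, on a bracket 6 mm thick, 21 mm wide, under which the door's lower knuckle must pass: bring the door in level from the open side (cabinet -y) lifted 15 to 24 mm above its seated height, then lower it
- tray (a joint): how far the tray is out of the cabinet, m: 0 fully home, 0.125 fully out against its stop. It slides towards the cabinet's -y, is stiff (about 12 N) and is geared to the star wheel: 25.5 mm of travel per rad
- tray_floor (a point): middle of the tray's floor, on its upper face, 14 mm above the bench; axes as the cabinet's, moves with the tray. Aluminium tray, inside 170 mm (x) by 86 mm (y), with a rim 12 mm above the floor
- wheel (a joint): angle of the star wheel, rad: 0 with tray home, 4.9 with tray fully out; grows counter-clockwise seen from above. Stays where it is left; needs about 7 N at 50 mm from its axis
- wheel_hub (a point): centre of the star wheel at mid-height of the spokes, 66 mm above the bench, at x = 0, y = 185 mm of the cabinet; turns with the wheel about upright z. Five level steel spokes, 10 mm thick, 72 degrees apart, the first along this point's x axis, to radius 66 mm with 17 mm balls at the ends; hub radius 16 mm, rising 14 mm above the spokes
- housing (a point): middle of the top of the gear housing, 94 mm above the bench; the housing spans 156 mm (cabinet x) by 66 mm (y = 104 to 170 mm) and covers the half of the wheel towards the cabinet (from 15 mm short of the axis), so fingers fit between the spokes only on the far half (cabinet +y). Below the spokes, within 30 mm of the middle in x, is a foot 36 mm high, with an 18 mm radius boss to 52 mm
- door: loose lift-off door, 200 g: aluminium panel, its x -88 to 97 mm, 76 mm high, 10 mm thick (y); origin at mid-thickness at its lower edge, z up. On its -x edge two hinge knuckles (21 mm eyes, 11 mm hole, 12 mm tall), on top a wooden grip tab. Hung and shut, its axes are parallel to the cabinet's, its origin at x = 0, y = -13 mm of the cabinet, 12 mm above the bench
- knuckle_low (a point): centre of the under face of the door's lower knuckle, door frame (-108, 0, 10) mm; seated, it meets pin_low
- knuckle_high (a point): centre of the under face of the door's upper knuckle, door frame (-108, 0, 54) mm; seated, it meets pin_high
- grip_tab (a point): point to grip on the door's tab, door frame (0, 0, 112) mm; the tab is 50 mm wide (door x), 12 mm thick (door y) and reaches from 76 to 135 mm above the door's lower edge
- door_stand: fixed wooden stand on the bench, 80 by 60 mm, 33 mm high, with a slot 13 mm wide along its x in which the door stands upright 8 mm above the bench; lift the door straight up at least 30 mm to clear it
- tape: tape measure, 68 mm high, a bystander on the bench behind the work
- spool: thread spool, 40 mm wide, 55 mm high, a bystander on the bench behind the work
- wax: block of beeswax, 36 x 58 x 20 mm, a bystander behind the work
- jar_a: round dye jar with screw cap standing upright, 43 mm wide, 50 mm high with its cap, 120 g (may be absent); origin: centre of its underside, z up along its axis; the same for gripping at any yaw
- jar_b: round dye jar with screw cap standing upright, 43 mm wide, 50 mm high with its cap, 120 g (may be absent); origin: centre of its underside, z up along its axis; the same for gripping at any yaw
- jar_c: round dye jar with screw cap standing upright, 43 mm wide, 50 mm high with its cap, 120 g (may be absent); origin: centre of its underside, z up along its axis; the same for gripping at any yaw
- jar_d: round dye jar with screw cap standing upright, 43 mm wide, 50 mm high with its cap, 120 g (may be absent); origin: centre of its underside, z up along its axis; the same for gripping at any yaw
There are look-alikes about, which are no part of the job. What is shaped like the jar_c but green or purple is not meant.

How it is judged:
By the outcome, as a careful person would: the job done as asked, in the order asked, and still so for the second after the job is handed in, with the robot touching nothing.
Of jar_a, jar_b, jar_c, jar_d only 2 to 3 are there at a start; the rules pass over those that are not, and their reading is None.
At some moment in a run one of jar_a, jar_b, jar_c, jar_d may be knocked a few centimetres aside while the robot is not near it.
It also fails if it takes over 210 s, if anything falls off the work surface, if the arm or the gripper's body presses on something with over 40 N, if the wrist force passes 120 N, or if a joint passes its speed limit or range.

## Working session

There is one attempt and no reset: what is moved stays moved. The work goes in short steps, Python scripts to look and compute and a tool call to move; the robot and the scene stay as the last step left them, time stands still between calls to the robot, and variables do not carry over. Pictures are saved under pics/ and viewed, at most 14 in all, crops included, and the job is handed in when it is done.

Besides the shell and the picture viewer there is one more tool, called after "Emit:" as name(argument=value, ...) on one line, values as JSON. step_arm: Moves the arm, as the interface text tells. Scaled input: -1 to 1 covers 0.05 m each way for a shift and 0.15 rad each way for a turn. Its arguments: {"type":"object","properties":{"moves":{"type":"array"},"newtons":{"type":"number"}},"required":["moves"]}

```bash
ls; mkdir -p pics
cat > h.py <<'E'
import numpy as np, cv2
from bench import arm, viewer, workorder
def shot(n,f=None):
    c=viewer.camera(n)
    if f: cv2.imwrite('pics/'+f,c['image'])
    return c
def ray(c,uv):
    d=np.linalg.inv(c['mtx'])@np.array([uv[0],uv[1],1.]); P=np.array(c['pose'])
    d=P[:3,:3]@d; return P[:3,3],d/np.linalg.norm(d)
def atz(c,uv,z):
    o,d=ray(c,uv); return o+d*(z-o[2])/d[2]
def tri(rays):
    A=np.zeros((3,3));b=np.zeros(3)
    for o,d in rays:
        M=np.eye(3)-np.outer(d,d);A+=M;b+=M@o
    x=np.linalg.solve(A,b)
    return x,[np.linalg.norm((np.eye(3)-np.outer(d,d))@(x-o)) for o,d in rays]
def proj(c,p):
    P=np.linalg.inv(np.array(c['pose'])); q=P[:3,:3]@np.asarray(p,float)+P[:3,3]; q=c['mtx']@q; return q[:2]/q[2]
E
python3 - <<'E'
from h import *
np.set_printoptions(precision=1,suppress=True)
s=arm.state(); print(s)
for n in ['scene','side']:
    c=shot(n,n+'0.png'); print(n,np.array(c['pose']),c['mtx'][0,0])
    for t in ['cabinet','door','door_stand','wheel','tray','housing','jar_a','tape','spool','wax']:
        print(t,[(np.round(d['xy']).tolist(),round(d['confidence'],2),int(d['region'].sum())) for d in viewer.silhouettes(n,t)])
E
```

```text
pics
{'clock': 0.0, 'joints': array([ 1.1,  0.3, -0.1,  1.5,  0. ,  1.4, -0.1]), 'joint_velocities': array([-0.,  0., -0.,  0.,  0., -0., -0.]), 'effort': array([ -0. , -49.1,  -0.4, -31.3,  -0.1,   0. ,   0. ]), 'position': array([ 282.3, -584.9,  206.8]), 'orientation': array([-3.1,  0. ,  0.4]), 'ft_force': array([-0.8,  0.5,  1. ]), 'ft_torque': array([ 0.,  0., -0.]), 'grasp_force': 0.0, 'opening': 86.97559884159028}
scene [[   0.6   -0.5    0.6 -382.6]
 [  -0.8   -0.3    0.4 -666.4]
 [  -0.    -0.8   -0.6 1047.8]
 [   0.     0.     0.     1. ]] 549.1805464219558
cabinet [([309.0, 265.0], 0.92, 7857), ([208.0, 213.0], 0.73, 1163)]
door [([208.0, 216.0], 0.88, 1150)]
door_stand [([212.0, 233.0], 0.66, 287)]
wheel [([257.0, 239.0], 0.52, 141)]
tray [([319.0, 274.0], 0.91, 615)]
housing [([307.0, 269.0], 0.7, 7993), ([318.0, 272.0], 0.36, 626), ([209.0, 212.0], 0.18, 1041)]
jar_a [([388.0, 306.0], 0.85, 353), ([367.0, 341.0], 0.83, 363), ([418.0, 319.0], 0.8, 335), ([408.0, 344.0], 0.75, 395)]
tape [([428.0, 280.0], 0.74, 397), ([398.0, 240.0], 0.3, 269)]
spool [([396.0, 239.0], 0.
[... 222 characters left out ...]
    0.      0.      1. ]] 507.8850966737554
cabinet [([311.0, 269.0], 0.83, 7995), ([283.0, 205.0], 0.65, 291)]
door [([291.0, 187.0], 0.73, 995), ([341.0, 333.0], 0.55, 470)]
door_stand [([280.0, 204.0], 0.63, 277), ([285.0, 188.0], 0.35, 948)]
wheel [([303.0, 213.0], 0.39, 46)]
tray [([310.0, 270.0], 0.59, 1540), ([311.0, 270.0], 0.32, 7958), ([388.0, 258.0], 0.31, 253)]
housing [([316.0, 266.0], 0.59, 7939)]
jar_a [([355.0, 362.0], 0.78, 576), ([342.0, 335.0], 0.77, 451), ([311.0, 374.0], 0.77, 587), ([284.0, 349.0], 0.65, 521)]
tape [([406.0, 337.0], 0.91, 866)]
spool [([419.0, 286.0], 0.92, 350), ([290.0, 188.0], 0.61, 941)]
wax [([390.0, 259.0], 0.81, 250), ([420.0, 288.0], 0.31, 342)]
```

Run:
```python
import cv2
a=cv2.imread('pics/scene0.png')[170:390,160:480];b=cv2.imread('pics/side0.png')[150:420,200:480]
cv2.imwrite('pics/c1.png',cv2.resize(a,(800,550),interpolation=cv2.INTER_CUBIC))
cv2.imwrite('pics/c2.png',cv2.resize(b,(616,594),interpolation=cv2.INTER_CUBIC))
```

```text
(no output)
```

View pics/c1.png

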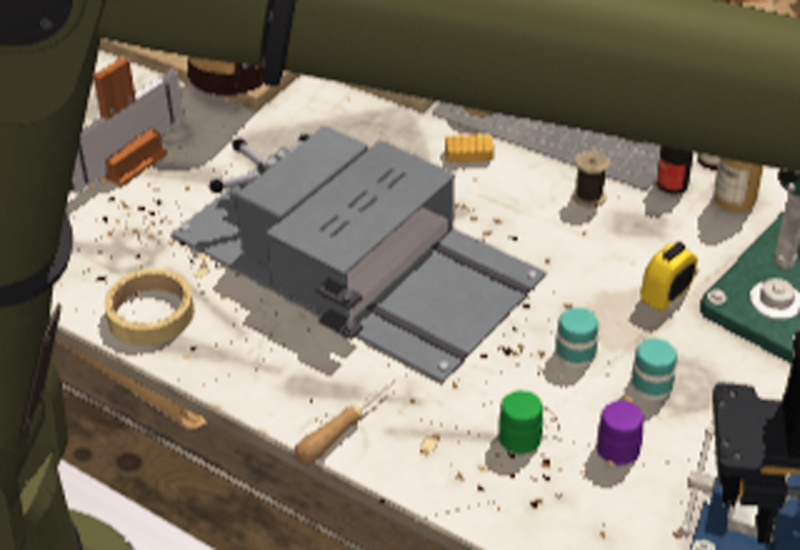

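View pics/c2.png

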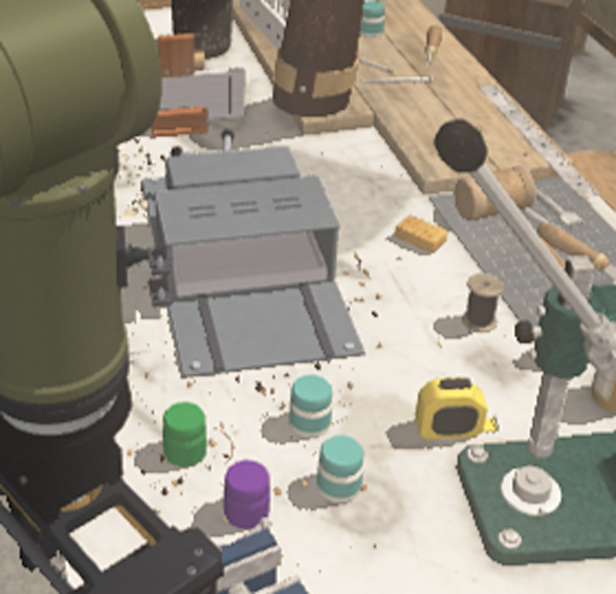

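```bash
cat >> h.py <<'E'
from scipy.optimize import least_squares
def T(p,q):  # cabinet-type pose p=(x,y,yaw) mm, point q
    c,s=np.cos(p[2]),np.sin(p[2]); q=np.asarray(q,float)
    return np.array([p[0]+c*q[0]-s*q[1],p[1]+s*q[0]+c*q[1],q[2]])
E
python3 - <<'E'
from h import *
np.set_printoptions(precision=2,suppress=True)
A=shot('scene');B=shot('side')
f1=lambda u,v:np.array([u/2.5+160,v/2.5+170]); f2=lambda u,v:np.array([u/2.2+200,v/2.2+150])
obs=[(A,f1(547,272),(100,-125,6)),(A,f1(443,381),(-100,-125,6)),(A,f1(347,273),(-98.5,0,87)),(A,f1(453,178),(98.5,0,87)),(A,f1(268,233),(-98.5,106,87)),
(B,f2(181,376),(-100,-125,6)),(B,f2(362,353),(100,-125,6)),(B,f2(153,237),(-98.5,0,87)),(B,f2(337,226),(98.5,0,87))]
fun=lambda p:np.concatenate([proj(c,T(p,q))-uv for c,uv,q in obs])
o,d=ray(A,obs[0][1]);print(atz(A,obs[0][1],6),atz(A,obs[1][1],6))
best=min((least_squares(fun,[600,-100,y]) for y in np.arange(-3,3.1,1)),key=lambda r:r.cost)
print(best.x,best.cost,best.fun.reshape(-1,2))
ja=viewer.silhouettes('scene','jar_a');jb=viewer.silhouettes('side','jar_a')
for n,a,b in [('t1',(388,306),(342,335)),('t2',(418,319),(355,362)),('gr',(367,341),(284,349)),('pu',(408,344),(311,374))]:
    print(n,tri([ray(A,a),ray(B,b)]))
print('far',atz(B,f2(373,16),25), 'tape',tri([ray(A,(428,280)),ray(B,(406,337))]),'spool',tri([ray(A,(396,239)),ray(B,(419,286))]),'wax',tri([ray(A,(345,230)),ray(B,(390,259))]),'stand',tri([ray(A,(212,233)),ray(B,(280,204))]),'door',tri([ray(A,(208,216)),ray(B,(291,187))]))
E
```

```text
[ 627.28 -181.62    6.  ] [ 428.81 -169.6     6.  ]
[532.29 -52.64  -0.06] 17.757207638228728 [[ 0.13  0.88]
 [-0.3   1.27]
 [-1.46  0.87]
 [ 0.46 -0.75]
 [-1.23  0.72]
 [-0.96 -0.47]
 [ 0.41 -0.71]
 [ 4.26  2.5 ]
 [-0.53 -0.88]]
t1 (array([ 545.46, -252.8 ,    9.28]), [np.float64(0.28872302231630864), np.float64(0.2887230223163037)])
t2 (array([ 546.77, -337.03,    9.97]), [np.float64(1.2784325778171928), np.float64(1.2784325778171293)])
gr (array([ 411.1 , -265.69,   12.53]), [np.float64(0.048822286251823784), np.float64(0.04882228625208651)])
pu (array([ 446.8 , -356.79,   24.57]), [np.float64(0.43922080297306443), np.float64(0.43922080297308813)])
far [913.46 580.16  25.  ] tape (array([ 675.32, -304.92,   23.35]), [np.float64(1.4011634581650823), np.float64(1.4011634581648964)]) spool (array([ 773.02, -158.33,   33.04]), [np.float64(3.3823313376408914), np.float64(3.3823313376409434)]) wax (array([770.62,  13.15,  -5.17]), [np.float64(4.9148103735944915), np.float64(4.914810373594547)]) stand (array([527.55, 340.86,  13.57]), [np.float64(0.7528212142307937), np.float64(0.7528212142308861)]) door (array([573.32, 395.01,  34.7 ]), [np.float64(4.562804962306218), np.float64(4.562804962306237)])
```

Emit:
step_arm(moves=[[0.3,0.8,0.6,-0.3,-1],[0.5,1,0.4,-0.3,-1],[0.5,1,0.4,-0.3,-1],[0.5,1,0.4,-0.3,-1],[0.6,1,0.3,-0.3,-1],[0.6,1,0.3,-0.3,-1],[0.6,1,0.3,-0.3,-1],[0.6,1,0.3,-0.3,-1],[0.6,1,0,-0.4,-1],[0.4,1,0,-0.3,-1]], newtons=20)

```text
clock: 2.55
position: [543.6, -93.5, 358.1]
orientation: [3.142, -0.001, -0.017]
ft_force: [0.5, -0.1, -0.1]
opening: 1.4
grasp_force: 0.0
```

Run:
```python
from h import *
np.set_printoptions(precision=2,suppress=True)
s=arm.state();print(s['position'],s['orientation'])
c=shot('wrist','w1.png');print(c['pose'],c['mtx'][0,0])
for t in ['cabinet','wheel','tray','jar_a','door','door_stand','housing']:
    print(t,[(np.round(d['xy']).tolist(),round(d['confidence'],2),int(d['region'].sum())) for d in viewer.silhouettes('wrist',t)])
```

```text
[543.57 -93.54 358.14] [ 3.14 -0.   -0.02]
[[ -0.02  -0.96  -0.3  624.32]
 [ -1.     0.02   0.   -95.48]
 [  0.     0.3   -0.96 533.87]
 [  0.     0.     0.     1.  ]] 429.39470668507073
cabinet [([223.0, 174.0], 0.63, 54482)]
wheel [([91.0, 169.0], 0.67, 2183), ([274.0, 174.0], 0.64, 296)]
tray [([276.0, 160.0], 0.85, 191)]
jar_a [([453.0, 279.0], 0.9, 1305), ([458.0, 178.0], 0.87, 1416), ([527.0, 247.0], 0.83, 1477), ([528.0, 172.0], 0.74, 1596), ([506.0, 56.0], 0.34, 3240)]
door [([91.0, 171.0], 0.28, 1945)]
door_stand []
housing [([223.0, 172.0], 0.93, 54090)]
```

View pics/w1.png

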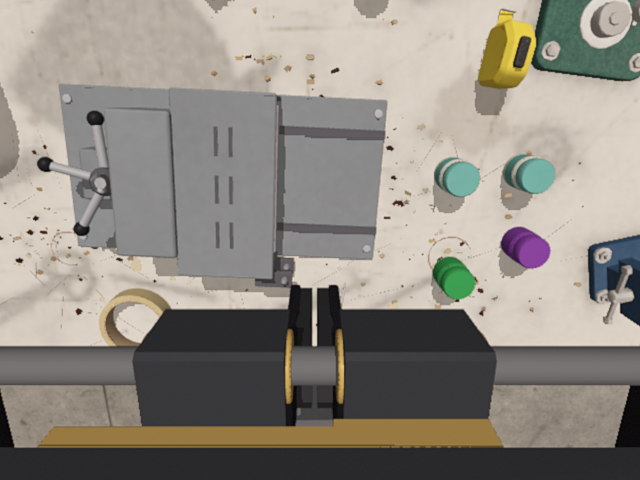

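Run:
```python
from h import *
np.set_printoptions(precision=2,suppress=True)
c=shot('wrist')
obs=[((386,101),(100,-125,6)),((374,260),(-100,-125,6)),((61,85),(100,260,6)),((279,96),(98.5,0,87)),((275,279),(-98.5,0,87)),((99,183),(0,185,80))]
b=[(95,118),(44,164),(81,229)]
def fun(p):
    r=[proj(c,T(p,q))-uv for uv,q in obs]
    for k,uv in enumerate(b):
        a=p[3]+k*np.deg2rad(72); r.append(proj(c,T(p,(66*np.cos(a),185+66*np.sin(a),66)))-uv)
    return np.concatenate(r)
r=least_squares(fun,[532,-53,-.06,0]);print(r.x,r.fun.reshape(-1,2))
p=r.x;print('hub',T(p,(0,185,66)))
im=c['image'];cv2.imwrite('pics/w1c.png',cv2.resize(im[70:300,40:300],None,fx=2.5,fy=2.5,interpolation=cv2.INTER_CUBIC))
# jars
A=shot('scene');B=shot('side')
for n,z in [('scene',A),('side',B),('wrist',c)]: pass
for w,a,bb in [((458,178),(388,306),(342,335)),((528,172),(418,319),(355,362))]:
    print(tri([ray(c,w),ray(A,a),ray(B,bb)]))
```

```text
[533.73 -56.    -0.07   0.09] [[ 3.09 -0.39]
 [-0.37  0.72]
 [-3.32 -1.69]
 [-2.38 -0.94]
 [-2.54  0.51]
 [ 2.09  0.45]
 [ 0.9   0.76]
 [ 2.09  0.57]
 [ 0.5   0.21]]
hub [546.54 128.56  66.  ]
(array([ 536.07, -264.82,   24.75]), [np.float64(4.300877536791968), np.float64(7.284926645323248), np.float64(4.759560427911169)])
(array([ 539.62, -346.86,   23.75]), [np.float64(5.005387639119241), np.float64(7.304879508859251), np.float64(3.3006506469711723)])
```

View pics/w1c.png

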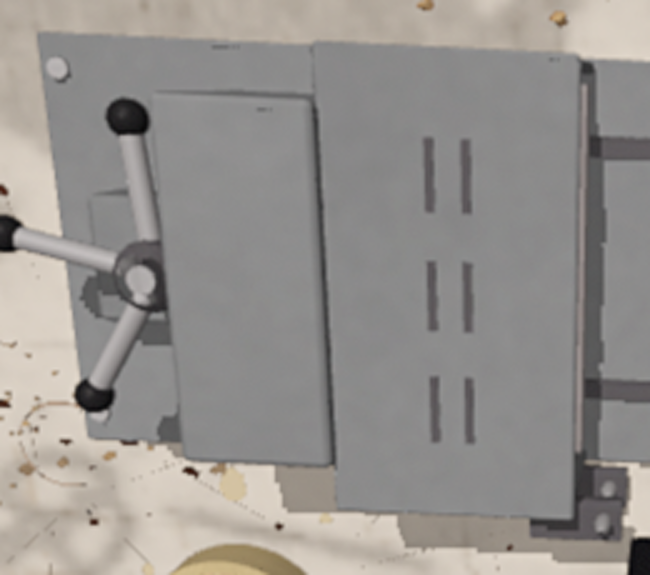

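Run:
```python
from h import *
np.set_printoptions(precision=2,suppress=True)
c=shot('wrist')
g=lambda u,v:np.array([u/2.5+40,v/2.5+70])
obs=[((386,101),(100,-125,6)),((374,260),(-100,-125,6)),(g(38,32),(100,260,6)),(g(88,437),(-100,260,6)),(g(580,57),(98.5,0,87)),(g(575,517),(-98.5,0,87)),(g(312,42),(98.5,106,87)),(g(337,508),(-98.5,106,87)),(g(152,94),(78,170,94)),(g(183,458),(-78,170,94)),(g(140,281),(0,185,80))]
b=[g(127,117),g(5,232),g(94,396)]
def fun(p):
    r=[proj(c,T(p,q))-uv for uv,q in obs]
    for k,uv in enumerate(b):
        a=p[3]+k*np.deg2rad(72); r.append(proj(c,T(p,(66*np.cos(a),185+66*np.sin(a),66)))-uv)
    return np.concatenate(r)
r=least_squares(fun,[532,-53,-.06,0],loss='soft_l1');print(r.x,r.fun.reshape(-1,2))
print('hub',T(r.x,(0,185,66)))
```

```text
[535.97 -51.79  -0.07   0.09] [[ 0.13 -2.33]
 [-2.82 -0.83]
 [-0.78 -0.98]
 [-0.59  0.97]
 [ 0.92  0.11]
 [-0.55  1.05]
 [ 0.21  0.63]
 [-0.18  0.44]
 [-2.65 -1.63]
 [-0.61  2.72]
 [ 1.64 -0.6 ]
 [ 1.21  0.25]
 [ 0.64  0.5 ]
 [ 0.99 -0.5 ]]
hub [548.35 132.8   66.  ]
```

Emit:
step_arm(moves=[[0.13,0.85,-0.6,-0.33,-1],[0.13,0.85,-0.6,0,-1],[0.13,0.85,-0.6,0,-1],[0.13,0.84,-0.6,0,-1],[0.13,0.84,-0.6,0,-1],[0.15,0.84,-0.6,0,-1],[0,0,-0.6,0,-1],[0,0,-0.5,0,-1],[0,0,0,0,-1],[0,0,0,0,-1]])

```text
clock: 4.4
position: [583.4, 158.0, 124.0]
orientation: [-3.141, -0.001, -0.065]
ft_force: [-0.5, 0.5, 0.6]
opening: 0.6
grasp_force: 0.0
```

Run:
```python
from h import *
np.set_printoptions(precision=2,suppress=True)
s=arm.state();print(s['position'],s['orientation'],s['joints'])
c=shot('wrist','w2.png');print(c['pose'])
p=[536,-52,-.067]
print(proj(c,T(p,(0,185,80))),[proj(c,T(p,(66*np.cos(a),185+66*np.sin(a),66))) for a in .09+np.deg2rad([0,72,144])])
```

```text
[583.35 158.05 124.04] [-3.14 -0.   -0.07] [ 0.21  0.34 -0.63  1.66  0.21  1.21 -2.1 ]
[[ -0.07  -0.95  -0.29 663.86]
 [ -1.     0.06   0.02 152.05]
 [  0.     0.29  -0.96 299.81]
 [  0.     0.     0.     1.  ]]
[361.98 314.58] [array([352.48, 195.58]), array([250.91, 280.95]), array([303.62, 384.52])]
```

View pics/w2.png

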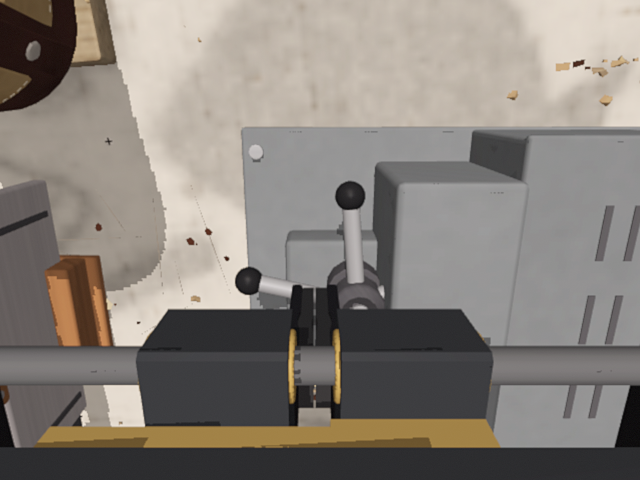

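Emit:
step_arm(moves=[[0.01,0.03,-0.3,0,-1],[0,0,-0.3,0,-1],[0,0,-0.3,0,-1],[-0.14,0.15,0,0,-1],[-0.17,0.11,0,0,-1],[-0.2,0.07,0,0,-1],[-0.21,0.02,0,0,-1],[-0.21,-0.03,0,0,-1],[-0.19,-0.08,0,0,-1],[-0.17,-0.13,0,0,-1]])

```text
clock: 5.7
position: [518.0, 164.6, 78.0]
orientation: [3.141, -0.0, -0.065]
ft_force: [-0.8, 0.2, 0.4]
opening: 0.5
grasp_force: 0.0
```

Emit:
step_arm(moves=[[-0.13,-0.16,0,0,-1],[-0.1,-0.22,0,0,-1],[0,0,0,0,-1],[0.05,0.1,0,0,-1],[0,0,0.4,0,-1],[0,0,0.5,0,-1],[0,0,1,0,-1],[0.3,-0.4,1,0,-1],[0.3,-0.4,1,0,-1],[0.1,-0.4,1,0,-1]])

```text
clock: 6.95
position: [545.5, 91.2, 324.5]
orientation: [-3.141, -0.001, -0.064]
ft_force: [1.1, 0.5, -0.5]
opening: 0.5
grasp_force: 0.0
```

Run:
```python
from h import *
np.set_printoptions(precision=2,suppress=True)
c=shot('wrist','w3.png');s=shot('side','s3.png')
a=c['image'];b=cv2.resize(s['image'][180:340,240:400],(480,480))
cv2.imwrite('pics/v3.png',cv2.resize(np.hstack([a,b]),None,fx=.7,fy=.7))
```

```text
(no output)
```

View pics/v3.png

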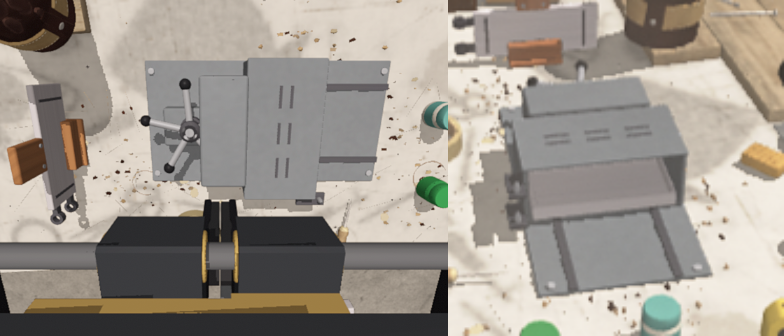

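Run:
```python
from h import *
np.set_printoptions(precision=2,suppress=True)
c=shot('wrist');s=arm.state();x=s['position'];print(x)
for h in (0,-25): print('tcp',proj(c,x+[0,0,h]), proj(c,x+[0,15,h]),proj(c,x+[0,-15,h]))
p=[536,-52,-.067]
for z in (66,80): print(z,proj(c,T(p,(0,185,z))))
print([proj(c,T(p,(66*np.cos(a),185+66*np.sin(a),66))) for a in .09+np.deg2rad([0,72,144])])
im=c['image'];w=im[90:270,190:310];f=im[270:430,270:370]
cv2.imwrite('pics/v4.png',np.hstack([cv2.resize(w,(400,600)),cv2.resize(f,(375,600))]))
```

```text
[546.8   91.02 325.74]
tcp [310.1  294.34] [277.24 296.44] [343.07 292.22]
tcp [310.58 274.02] [281.3  275.93] [339.94 272.12]
66 [272.38 191.45]
80 [271.07 194.03]
[array([264.36, 125.92]), array([209.19, 177.48]), array([242.46, 243.74])]
```

View pics/v4.png

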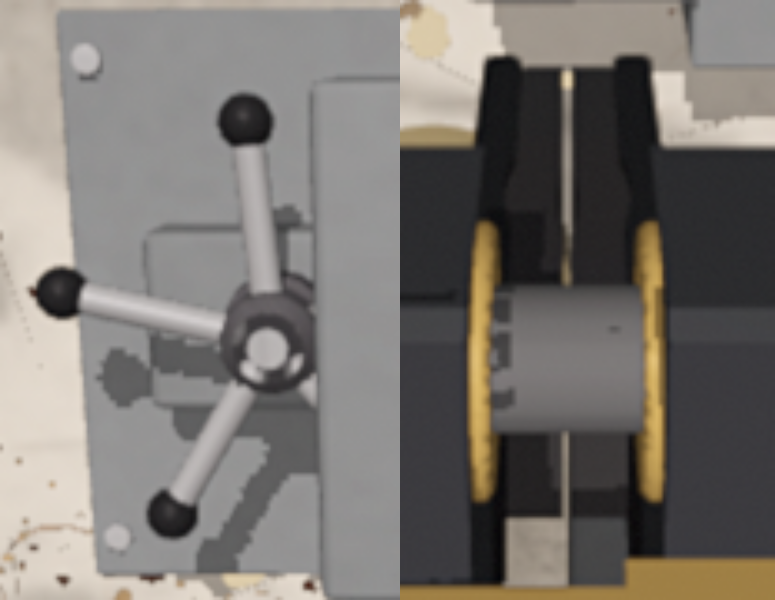

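Run:
```python
from h import *
x=arm.state()['position'];o=[]
for n in('scene','side'):
    c=shot(n);im=c['image'].copy();u=proj(c,x).astype(int);print(n,u,proj(c,x+[0,0,-25]))
    im=cv2.resize(im[u[1]-60:u[1]+60,u[0]-60:u[0]+60],(390,390),interpolation=cv2.INTER_CUBIC)
    for h,col in((0,(0,0,255)),(-25,(0,255,0))):
        q=(proj(c,x+[0,0,h])-u+60)*3.25;cv2.circle(im,(int(q[0]),int(q[1])),3,col,-1)
    o.append(im)
cv2.imwrite('pics/v5.png',np.hstack(o))
```

```text
scene [274 164] [275.10212131 173.24442271]
side [305 141] [305.72643867 151.16669844]
```

View pics/v5.png

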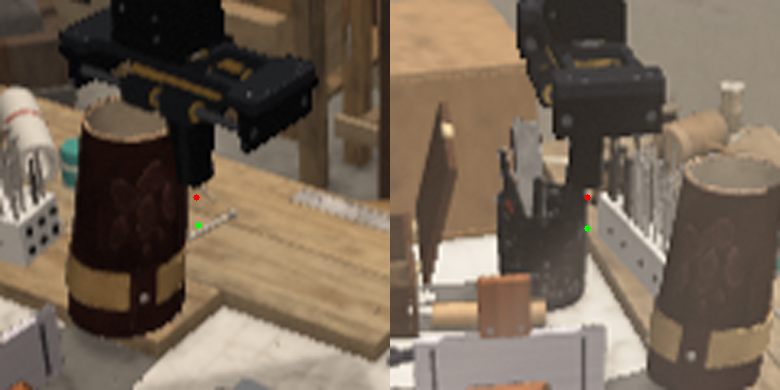

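Emit:
step_arm(moves=[[0,-0.1,-0.8,0,-1],[0,0,-0.8,0,-1],[0,0,-0.8,0,-1],[0,0,-0.8,0,-1],[0,0,-0.7,0,-1],[0,0,-0.1,0,-1],[0,0,-0.04,0,-1],[0,0,-0.04,0,-1],[0,0,-0.02,0,-1],[0,0,-0.02,0,-1]])

```text
clock: 8.45
position: [545.0, 86.2, 117.5]
orientation: [3.142, -0.001, -0.065]
ft_force: [0.0, 0.3, -0.2]
opening: 0.4
grasp_force: 0.0
```

Emit:
step_arm(moves=[[0,0,-0.06,0,-1],[0,0,-0.06,0,-1],[0,0,-0.06,0,-1],[0,0,-0.04,0,-1],[0,0,-0.04,0,-1],[0,0,-0.02,0,-1],[0,0,-0.02,0,-1],[0,0,0,0,-1],[0,0,0,0,-1],[0,0,0,0,-1]])

```text
clock: 9.7
position: [544.7, 86.1, 102.0]
orientation: [3.141, -0.0, -0.065]
ft_force: [0.6, 0.1, -0.7]
opening: 0.4
grasp_force: 0.0
```

Emit:
step_arm(moves=[[0,0,-0.04,0,-1],[0,0,-0.04,0,-1],[0,0,-0.04,0,-1],[0,0,-0.02,0,-1],[0,0,-0.02,0,-1],[0,0,0,0,-1],[0,0,0,0,-1],[0,0,0,0,-1],[0,0,0,0,-1],[0,0,0,0,-1]])

```text
clock: 10.95
position: [544.6, 86.1, 93.9]
orientation: [3.142, 0.0, -0.065]
ft_force: [1.0, 0.1, 0.1]
opening: 0.3
grasp_force: 0.0
```

Emit:
step_arm(moves=[[0,0,-0.04,0,-1],[0,0,-0.04,0,-1],[0,0,-0.04,0,-1],[0,0,-0.04,0,-1],[0,0,-0.02,0,-1],[0,0,0,0,-1],[0,0,0,0,-1],[0,0,0,0,-1],[0,0,0,0,-1],[0,0,0,0,-1]])

```text
clock: 12.2
position: [544.6, 86.1, 84.9]
orientation: [3.141, -0.0, -0.065]
ft_force: [0.5, 0.4, 0.2]
opening: 0.2
grasp_force: 0.0
```

Run:
```python
from h import *
x=arm.state()['position'];o=[]
w=shot('wrist')['image']; print(x)
for n in('scene','side'):
    c=shot(n);im=c['image'].copy();u=proj(c,x).astype(int)
    im=cv2.resize(im[u[1]-70:u[1]+50,u[0]-60:u[0]+60],(390,390),interpolation=cv2.INTER_CUBIC)
    for h,col in((0,(0,0,255)),(-25,(0,255,0))):
        q=(proj(c,x+[0,0,h])-u+[60,70])*3.25;cv2.circle(im,(int(q[0]),int(q[1])),2,col,-1)
    o.append(im)
cv2.imwrite('pics/v6.png',np.hstack(o))
```

```text
[544.62877609  86.09330138  84.92652435]
```

View pics/v6.png

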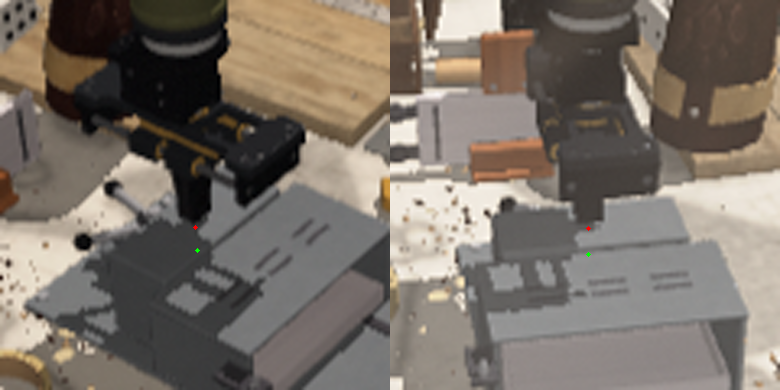

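Emit:
step_arm(moves=[[0,0,0.6,0,-1],[0,0,0.8,0,-1],[0,0,1,0,-0.4],[0,0,0,0,-0.4],[0,0,0,0,-0.4],[0,0,0,0,-0.4],[0,0,0,0,-0.4],[0,0,0,0,-0.4],[0,0,0,0,-0.4],[0,0,0,0,-0.4]])

```text
clock: 13.6
position: [544.6, 86.2, 204.8]
orientation: [3.142, 0.0, -0.065]
ft_force: [0.4, 0.8, -0.1]
opening: 26.0
grasp_force: 0.0
```

Run:
```python
from h import *
s=arm.state();print(s['position'],s['opening']);shot('wrist','o1.png');shot('side','os1.png')
```

```text
[544.58346077  86.15131408 204.8410279 ] 25.979458603658852
```

Emit:
step_arm(moves=[[0,0,0,0,1],[0,0,0,0,1],[0,0,0,0,1],[0,0,0,0,1],[0,0,0,0,1],[0,0,0,0,1],[0,0,0,0,1],[0,0,0,0,1],[0,0,0,0,1],[0,0,0,0,1]])

```text
clock: 14.95
position: [544.6, 86.1, 204.9]
orientation: [3.142, 0.0, -0.065]
ft_force: [-0.8, -0.4, 0.7]
opening: 87.1
grasp_force: 0.0
```

Run:
```python
from h import *
s=arm.state();x=s['position'];print(x,s['opening'])
w=shot('wrist','o2.png')['image'];c=shot('side');sd=c['image']
u=proj(c,x).astype(int);print(u,proj(c,x-[0,0,25]))
o1=cv2.imread('pics/o1.png');os1=cv2.imread('pics/os1.png')
f=lambda im:im[230:440,170:470]
g=lambda im:cv2.resize(im[u[1]-60:u[1]+30,u[0]-60:u[0]+60],(400,300),interpolation=cv2.INTER_CUBIC)
top=np.hstack([f(o1),f(w)]);bot=np.hstack([g(os1),g(sd)])[:,:]
cv2.imwrite('pics/v7.png',np.vstack([cv2.resize(top,(800,280)),bot]))
```

```text
[544.60250449  86.12022701 204.8862737 ] 87.12203566355797
[305 186] [305.12816433 195.33625324]
```

View pics/v7.png

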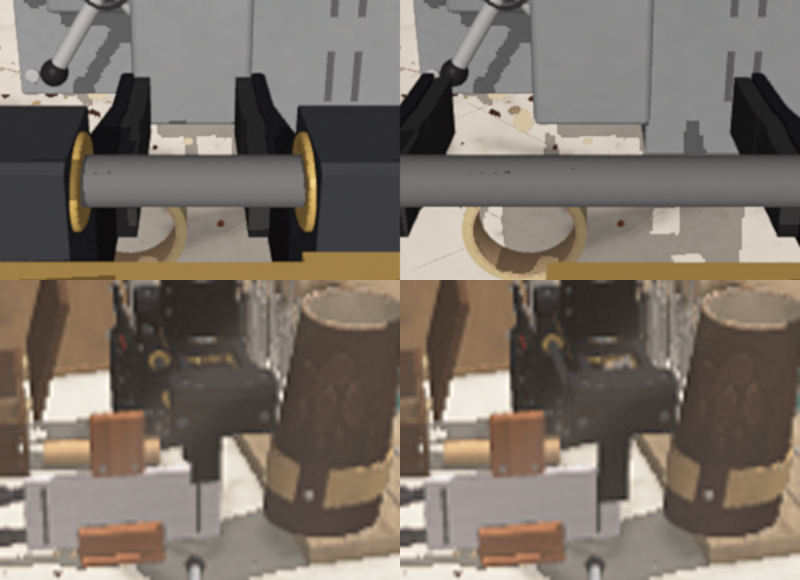

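Emit:
step_arm(moves=[[0,0,-0.6,0,-1],[0,0,-0.6,0,-1],[0,0,-0.6,0,-1],[0,0,-0.5,0,-1],[0,0,-0.1,0,-1],[0,0,-0.03,0,-1],[0,0,-0.02,0,-1],[0,0,-0.02,0,-1],[0,0,0,0,-1],[0,0,0,0,-1]])

```text
clock: 16.3
position: [544.7, 86.1, 81.6]
orientation: [3.141, -0.0, -0.065]
ft_force: [-1.0, -0.8, 0.3]
opening: 2.0
grasp_force: 0.0
```

Emit:
step_arm(moves=[[0,0,-0.04,0,-1],[0,0,-0.04,0,-1],[0,0,-0.04,0,-1],[0,0,-0.03,0,-1],[0,0,0,0,-1],[0,0,0,0,-1],[0,0,0,0,-1],[0,0,0,0,-1],[0,0,0,0,-1],[0,0,0,0,-1]])

```text
clock: 17.55
position: [544.9, 86.1, 79.6]
orientation: [3.139, -0.001, -0.065]
ft_force: [-13.8, -2.6, 35.7]
opening: 0.7
grasp_force: 17.9
```

Emit:
step_arm(moves=[[0,0,0.8,0,-1],[0.39,0.74,0,0,-1],[0.39,0.74,0,0,-1],[0,0,-0.5,0,-1],[0,0,-0.5,0,-1],[0,0,-0.48,0,-1],[0,0,0,0,-1],[-0.14,0.15,0,0,-1],[-0.17,0.11,0,0,-1],[0,0,0,0,-1]])

```text
clock: 18.8
position: [570.2, 172.2, 41.6]
orientation: [3.14, -0.006, -0.065]
ft_force: [4.0, -3.4, -1.8]
opening: 0.5
grasp_force: 2.0
```

Emit:
step_arm(moves=[[-0.2,0.07,0,0,-1],[-0.21,0.02,0,0,-1],[-0.21,-0.03,0,0,-1],[-0.19,-0.08,0,0,-1],[-0.17,-0.13,0,0,-1],[-0.13,-0.16,0,0,-1],[-0.1,-0.22,0,0,-1],[0,0,0,0,-1],[0.04,0.1,0,0,-1],[0,0,0.5,0,-1]])

```text
clock: 20.05
position: [507.6, 152.0, 64.1]
orientation: [3.14, 0.004, -0.063]
ft_force: [0.7, -1.1, 0.9]
opening: 0.4
grasp_force: 0.0
```

Emit:
step_arm(moves=[[0,0,0.8,0,-1],[0.3,-0.2,0.8,0,-1],[0.6,-0.2,1,0,-1],[0.6,0,1,0,-1],[0.6,0,1,0,-1],[0,0,0,0,-1],[0,0,0,0,-1],[0,0,0,0,-1],[0,0,0,0,-1],[0,0,0,0,-1]])

```text
clock: 21.3
position: [614.1, 131.5, 294.5]
orientation: [3.141, 0.001, -0.065]
ft_force: [0.1, 0.3, -0.8]
opening: 0.5
grasp_force: 0.0
```

```bash
cat >> h.py <<'E'
CAB=[536,-52,-.067]
def wheel(c):
    g=cv2.GaussianBlur(cv2.cvtColor(c['image'],cv2.COLOR_BGR2GRAY),(5,5),0)
    th=np.arange(-20,200,1.);v=[]
    for a in np.deg2rad(th):
        u=proj(c,T(CAB,(66*np.cos(a),185+66*np.sin(a),66)))
        v.append(g[int(round(u[1])),int(round(u[0]))] if 0<=u[0]<639 and 0<=u[1]<300 else 999)
    v=np.array(v); runs=[];i=0
    while i<len(v):
        if v[i]<45:
            j=i
            while j<len(v) and v[j]<45:j+=1
            runs.append((th[i:j].mean(),j-i));i=j
        else:i+=1
    return runs
E
python3 - <<'E'
from h import *
s=arm.state();print(s['position'])
c=shot('wrist','w5.png');print(wheel(c))
for n in('wrist','side'):
  if n=='side':shot('side','s5.png')
  print([(np.round(d['xy']).tolist(),round(d['confidence'],2),int(d['region'].sum())) for d in viewer.silhouettes(n,'tray')])
E
```

```text
[614.14056289 131.48335834 294.45565005]
[(np.float64(35.0), 5), (np.float64(42.0), 5), (np.float64(104.0), 3), (np.float64(112.5), 4)]
[([521.0, 236.0], 0.65, 2098), ([140.0, 265.0], 0.31, 2178)]
[([314.0, 278.0], 0.85, 1926), ([310.0, 266.0], 0.18, 7965)]
```

Emit:
step_arm(moves=[[-0.24,0.12,-0.9,0,-1],[0,0,-0.9,0,-1],[0,0,-0.9,0,-1],[0,0,-0.9,0,-1],[0,0,-0.8,0,-1],[0,0,-0.4,0,-1],[0,0,-0.28,0,-1],[0,0,0,0,-1],[-0.09,0.23,0,0,-1],[-0.15,0.18,0,0,-1]])

```text
clock: 22.75
position: [593.7, 155.8, 42.5]
orientation: [3.139, -0.007, -0.066]
ft_force: [5.1, -6.9, -2.2]
opening: 0.5
grasp_force: 4.4
```

Emit:
step_arm(moves=[[-0.18,0.14,0,0,-1],[-0.18,0.1,0,0,-1],[-0.2,0.08,0,0,-1],[-0.21,0.04,0,0,-1],[-0.21,-0.01,0,0,-1],[-0.2,-0.06,0,0,-1],[-0.18,-0.11,0,0,-1],[-0.14,-0.13,0,0,-1],[-0.1,-0.15,0,0,-1],[-0.07,-0.17,0,0,-1]])

```text
clock: 24.0
position: [512.4, 150.6, 45.1]
orientation: [-3.133, -0.013, -0.062]
ft_force: [7.2, 8.5, 1.7]
opening: 0.3
grasp_force: 5.1
```

Emit:
step_arm(moves=[[0,0,0,0,-1],[0.04,0.1,0,0,-1],[0,0,0.5,0,-1],[0,0,0.8,0,-1],[0.4,-0.2,1,0,-1],[0.6,-0.2,1,0,-1],[0.6,0,1,0,-1],[0.4,0,0.7,0,-1],[0,0,0,0,-1],[0,0,0,0,-1]])

```text
clock: 25.25
position: [608.0, 130.2, 289.9]
orientation: [3.141, 0.002, -0.064]
ft_force: [0.8, 0.7, -0.0]
opening: 0.3
grasp_force: 0.0
```

Run:
```python
from h import *
s=arm.state();print(s['position'])
c=shot('wrist','w6.png');print(wheel(c))
c=shot('side','s6.png')
print([(np.round(d['xy']).tolist(),round(d['confidence'],2),int(d['region'].sum())) for d in viewer.silhouettes('side','tray')])
```

```text
[607.96766861 130.16655347 289.87994084]
[(np.float64(35.5), 4), (np.float64(43.0), 5), (np.float64(105.5), 4), (np.float64(113.5), 4)]
[([316.0, 294.0], 0.78, 2225)]
```

Emit:
step_arm(moves=[[-0.45,0.45,-0.9,0,-1],[-0.45,0.45,-0.9,0,-1],[0,0,-0.9,0,-1],[0,0,-0.9,0,-1],[0,0,-0.9,0,-1],[0,0,-0.5,0,-1],[0,0,0,0,-1],[-0.18,0.05,0,0,-1],[-0.18,0,0,0,-1],[-0.15,-0.02,0,0,-1]])

```text
clock: 26.65
position: [543.8, 176.6, 43.7]
orientation: [-3.139, -0.012, -0.065]
ft_force: [11.1, -0.1, -3.8]
opening: 0.7
grasp_force: 4.7
```

Emit:
step_arm(moves=[[-0.08,-0.03,0,0,-1],[-0.06,-0.02,0,0,-1],[0,0,0,0,-1],[0,0,0,0,-1],[0,0,0,0,-1],[0,0,0,0,-1],[0,0,0,0,-1],[0,0,0,0,-1],[0,0,0,0,-1],[0,0,0,0,-1]])

```text
clock: 27.9
position: [536.7, 175.0, 44.4]
orientation: [-3.138, -0.012, -0.065]
ft_force: [7.9, 1.7, -0.6]
opening: 0.6
grasp_force: 3.4
```

Emit:
step_arm(moves=[[-0.06,-0.04,0,0,-1],[-0.05,-0.03,0,0,-1],[-0.05,-0.04,0,0,-1],[0,0,0,0,-1],[0,0,0,0,-1],[0,0,0,0,-1],[0,0,0,0,-1],[0,0,0,0,-1],[0,0,0,0,-1],[0,0,0,0,-1]])

```text
clock: 29.15
position: [534.7, 174.2, 45.7]
orientation: [-3.128, -0.024, -0.063]
ft_force: [22.3, 9.8, -12.7]
opening: 0.5
grasp_force: 11.4
```

Emit:
step_arm(moves=[[0.15,0.05,0,0,-1],[0,0,0.8,0,-1],[0,0,1,0,-1],[0,-0.5,1,0,0],[0,-1,1,0,0],[0,-1,1,0,0],[0,-1,1,0,0],[0,-1,0.3,0,0],[0,-0.8,0,0,0],[0,0,0,0,0]])

```text
clock: 30.4
position: [530.5, -80.7, 329.8]
orientation: [3.14, -0.002, -0.071]
ft_force: [0.0, 0.2, 0.5]
opening: 43.2
grasp_force: 0.0
```

Run:
```python
from h import *
np.set_printoptions(precision=1,suppress=True)
s=arm.state();print(s['position'],s['orientation'],s['joints'])
c=shot('wrist','w7.png');cs={'wrist':c,'scene':shot('scene'),'side':shot('side','s7.png')}
for t in ('tray','jar_a'):
  for n in cs:
    for d in viewer.silhouettes(n,t):
        r=d['region'];ys,xs=np.nonzero(r);m=cs[n]['image'][r].mean(0)
        print(t,n,d['xy'],round(d['confidence'],2),len(xs),'bgr',m, atz(cs[n],(xs.mean(),ys.mean()),25)[:2])
```

```text
[530.5 -80.7 329.8] [ 3.1 -0.  -0.1] [ 0.6  0.1 -0.5  1.5  0.   1.6 -1.6]
tray wrist [354.8, 166.8] 0.87 12935 bgr [186.7 189.  198.9] [ 538.1 -126.4]
tray scene [343.6, 288.1] 0.72 1835 bgr [176.7 179.6 192.1] [ 523.5 -126.7]
tray side [318.9, 299.5] 0.83 2263 bgr [197.4 199.2 207.2] [ 528.  -137.2]
tray side [311.5, 271.3] 0.72 8173 bgr [145.  146.5 149.9] [535.4 -20.4]
jar_a wrist [550.8, 230.6] 0.95 1784 bgr [122.6  55.6 108.1] [ 449.2 -357. ]
jar_a wrist [555.3, 150.8] 0.84 1927 bgr [129.4 140.2 101.4] [ 541.8 -349.2]
jar_a wrist [487.1, 193.9] 0.81 1643 bgr [137.4 148.7 108.6] [ 501.6 -275. ]
jar_a wrist [475.5, 267.6] 0.73 1537 bgr [ 66.9 128.1  53.5] [ 410.  -270.3]
jar_a scene [420.8, 318.8] 0.92 376 bgr [111.5 124.7  84.7] [ 543.2 -346.4]
jar_a scene [367.5, 340.1] 0.78 365 bgr [ 45.3 102.7  34.7] [ 410.2 -267.6]
jar_a scene [386.0, 316.3] 0.69 345 bgr [110.2 123.2  80.9] [ 502.7 -271.7]
jar_a scene [203.2, 220.3] 0.52 1261 bgr [79.9 85.8 99.9] [557.9 394.6]
jar_a side [312.5, 375.8] 0.94 566 bgr [140.7  89.  128.1] [ 448.9 -357. ]
jar_a side [327.7, 340.5] 0.85 494 bgr [154.4 166.7 134.3] [ 500.8 -275. ]
jar_a side [286.0, 346.4] 0.85 571 bgr [105.7 150.2 108. ] [ 409.9 -270.9]
jar_a side [354.9, 361.1] 0.71 534 bgr [154.9 167.4 134.8] [ 541.1 -349.4]
```

View pics/w7.png

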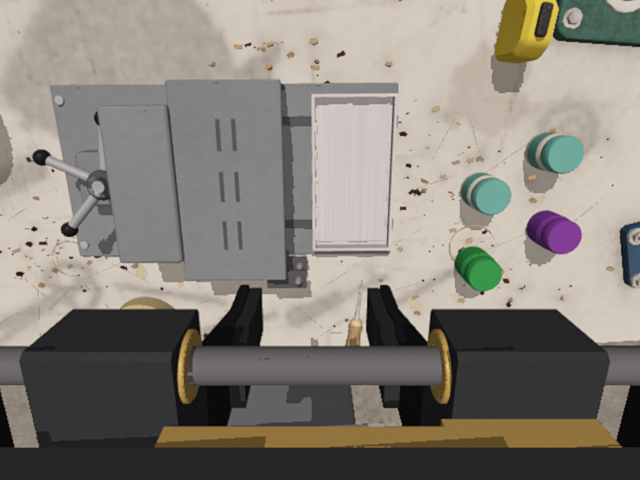

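Run:
```python
from h import *
np.set_printoptions(precision=1,suppress=True)
c=shot('wrist')
ci,si=np.cos(CAB[2]),np.sin(CAB[2])
for uv in[(312,95),(395,95),(389,250),(313,250)]:
    w=atz(c,uv,26);d=w[:2]-CAB[:2];print(w[:2],'cab',ci*d[0]+si*d[1],-si*d[0]+ci*d[1])
A=shot('scene');B=shot('side');print(tri([ray(A,(477,242)),ray(B,(409,215))]))
print(wheel(c))
```

```text
[620.9 -80.3] cab 86.60586432059296 -22.543463631846333
[ 615.2 -167.9] cab 86.813515606689 -110.33068323886185
[ 442.2 -159.3] cab -86.45147196577997 -113.33606733684405
[447.9 -70. ] cab -86.646912561211 -23.87353198643082
(array([ 547.5, -437.3,  374.7]), [np.float64(55.35709819062719), np.float64(55.35709819062717)])
[(np.float64(0.0), 1), (np.float64(65.0), 13), (np.float64(131.5), 2), (np.float64(139.0), 7)]
```

Emit:
step_arm(moves=[[-0.15,-0.96,-0.8,0,0.6],[-0.15,-0.96,-0.8,0,0.6],[-0.14,-0.96,-0.8,0,0.6],[-0.14,-0.96,-0.8,0,0.6],[0,0,-0.9,0,0.6],[0,0,-0.9,0,0.6],[0,0,-0.6,0,0.6],[0,0,-0.5,0,0.6],[0,0,-0.48,0,0.6],[0,0,0,0,-1]], newtons=15)

```text
clock: 32.25
position: [500.6, -266.8, -1.5]
orientation: [-3.14, 0.004, -0.065]
ft_force: [-0.9, -0.3, 0.4]
opening: 65.3
grasp_force: 0.0
```

Emit:
step_arm(moves=[[0,0,0,0,-1],[0,0,0,0,-1],[0,0,0,0,-1],[0,0,0,0,-1],[0,0,0,0,-1],[0,0,0,0,-1],[0,0,0.6,0,-1],[0,0,0.8,0,-1],[0,0,0.8,0,-1],[0,0,0,0,-1]])

```text
clock: 33.5
position: [504.5, -268.4, 113.7]
orientation: [3.139, -0.006, -0.064]
ft_force: [0.6, 0.1, -1.6]
opening: 41.0
grasp_force: 15.0
```

Emit:
step_arm(moves=[[-0.08,0.74,0,0,-1],[-0.08,0.74,0,0,-1],[-0.08,0.74,0,0,-1],[-0.07,0.74,0,0,-1],[0,0,-0.6,0,-1],[0,0,-0.6,0,-1],[0,0,-0.4,0,-1],[0,0,-0.2,0,-1],[0,0,0,0,-1],[0,0,0,0,-1]])

```text
clock: 34.75
position: [487.3, -119.8, 21.0]
orientation: [3.141, -0.001, -0.065]
ft_force: [0.4, 0.2, -1.4]
opening: 41.0
grasp_force: 15.0
```

Emit:
step_arm(moves=[[0,0,-0.08,0,-1],[0,0,-0.05,0,-1],[0,0,-0.03,0,-1],[0,0,0,0,-1],[0,0,0,0,-1],[0,0,0,0,-1],[0,0,0,0,-1],[0,0,0,0,-1],[0,0,0,0,-1],[0,0,0,0,-1]])

```text
clock: 36.0
position: [487.5, -120.0, 15.1]
orientation: [3.14, -0.001, -0.065]
ft_force: [-5.7, 1.4, 17.2]
opening: 41.1
grasp_force: 15.0
```

Emit:
step_arm(moves=[[0,0,0.03,0,0.5],[0,0,0,0,0.5],[0,0,0,0,0.5],[0,0,0.3,0,0.5],[0,0,0.8,0,0.5],[0,0,1,0,0.5],[0.27,-0.95,0,0,0.6],[0.27,-0.95,0,0,0.6],[0.27,-0.95,0,0,0.6],[0.28,-0.95,0,0,0.6]])

```text
clock: 37.25
position: [541.9, -311.4, 120.2]
orientation: [3.141, -0.001, -0.065]
ft_force: [-0.8, -0.1, 0.5]
opening: 69.4
grasp_force: 0.0
```

Run:
```python
from h import *
np.set_printoptions(precision=1,suppress=True)
s=arm.state();print(s['position'],s['joints'])
cs={'wrist':shot('wrist','w8.png'),'scene':shot('scene','sc8.png'),'side':shot('side','s8.png')}
for n in cs:
    for d in viewer.silhouettes(n,'jar_a'):
        r=d['region'];ys,xs=np.nonzero(r);m=cs[n]['image'][r].mean(0)
        print(n,d['xy'],round(d['confidence'],2),len(xs),'bgr',m, atz(cs[n],(xs.mean(),ys.mean()),25)[:2],atz(cs[n],(xs.mean(),ys.mean()),39)[:2])
```

```text
[ 541.9 -311.4  120.2] [ 0.8  0.3 -0.3  1.6  0.1  1.2 -1.2]
wrist [369.4, 229.1] 0.81 4242 bgr [122.9 133.9  92.7] [ 541.1 -349.2] [ 545.3 -347.6]
wrist [51.4, 304.1] 0.77 666 bgr [101.5 110.5  89.4] [ 504.7 -127.1] [ 510.7 -136.9]
wrist [380.0, 332.5] 0.63 1757 bgr [80.3 35.4 70.3] [ 459.3 -352.5] [ 467.7 -350.7]
scene [411.0, 344.2] 0.97 409 bgr [85.8 35.9 73.8] [ 450.2 -353.9] [ 438.8 -358.1]
scene [332.1, 293.2] 0.75 351 bgr [118.6 131.7  91.3] [ 499.1 -111.3] [ 487.  -118.9]
scene [421.9, 318.3] 0.61 379 bgr [120.8 134.7  92.7] [ 543.6 -346.3] [ 531.  -350.7]
scene [368.2, 340.8] 0.56 368 bgr [35.1 78.7 27. ] [ 409.6 -267.3] [ 398.8 -272.8]
side [308.1, 374.5] 0.87 572 bgr [117.9  80.6 110.3] [ 448.8 -356.4] [ 445.5 -368.2]
side [284.9, 345.1] 0.85 527 bgr [ 85.8 118.4  89.8] [ 409.3 -269.5] [ 406.8 -282.8]
side [304.7, 293.0] 0.7 402 bgr [149.9 161.6 130. ] [ 489.7 -105.6] [ 485.7 -121.8]
side [354.1, 362.1] 0.69 518 bgr [152.6 165.  131.3] [ 540.3 -349.1] [ 535.5 -361. ]
```

Emit:
step_arm(moves=[[0,-0.7,-0.4,0,0.6],[0,0,-0.6,0,0.6],[0,0,-0.6,0,0.6],[0,0,-0.5,0,0.6],[0,0,-0.28,0,0.6],[0,0,0,0,0.6],[0,0,0,0,-1],[0,0,0,0,-1],[0,0,0,0,-1],[0,0,0,0,-1]])

```text
clock: 38.8
position: [541.6, -345.4, 0.7]
orientation: [3.141, -0.001, -0.065]
ft_force: [0.4, -0.3, 2.3]
opening: 41.3
grasp_force: 15.0
```

Emit:
step_arm(moves=[[0,0,0,0,-1],[0,0,0,0,-1],[0,0,0.6,0,-1],[0,0,0.8,0,-1],[0,0,0.8,0,-1],[0,0,0,0,-1],[0.15,0.8,0,0,-1],[0.15,0.8,0,0,-1],[0.15,0.8,0,0,-1],[0.15,0.8,0,0,-1]])

```text
clock: 40.05
position: [570.1, -182.8, 107.9]
orientation: [-3.14, 0.003, -0.065]
ft_force: [0.8, 0.7, -0.7]
opening: 41.6
grasp_force: 15.0
```

Emit:
step_arm(moves=[[0.05,0.57,0,0,-1],[0,0.57,0,0,-1],[0,0,-0.6,0,-1],[0,0,-0.6,0,-1],[0,0,-0.4,0,-1],[0,0,-0.14,0,-1],[0,0,-0.08,0,-1],[0,0,-0.04,0,-1],[0,0,-0.02,0,-1],[0,0,0,0,-1]])

```text
clock: 41.3
position: [574.1, -127.8, 16.5]
orientation: [3.141, -0.001, -0.065]
ft_force: [-0.3, 0.5, -1.5]
opening: 41.3
grasp_force: 15.0
```

Emit:
step_arm(moves=[[0,0,-0.03,0,-1],[0,0,-0.02,0,-1],[0,0,0,0,-1],[0,0,0,0,0.5],[0,0,0,0,0.5],[0,0,0,0,0.5],[0,0,0.3,0,0.5],[0,0,0.8,0,0.5],[0,0,1,0,0.5],[-0.4,0.8,1,0,-1]])

```text
clock: 42.55
position: [556.0, -93.4, 167.8]
orientation: [3.14, -0.002, -0.07]
ft_force: [0.6, 0.5, 0.2]
opening: 61.0
grasp_force: 0.0
```

Emit:
step_arm(moves=[[-0.4,0.6,1,0,-1],[0,0.3,1,0,-1],[0,0,0.4,0,-1],[0,0,0,0,-1],[0,0,0,0,-1],[0,0,0,0,-1],[0,0,0,0,-1],[0,0,0,0,-1],[0,0,0,0,-1],[0,0,0,0,-1]])

```text
clock: 43.8
position: [535.2, -45.4, 285.1]
orientation: [3.142, 0.0, -0.065]
ft_force: [-0.4, 0.3, -0.1]
opening: 0.2
grasp_force: 0.0
```

Run:
```python
from h import *
np.set_printoptions(precision=1,suppress=True)
s=arm.state();print(s['position'],s['joints'])
c=shot('wrist','w9.png');print(wheel(c))
cs={'wrist':c,'side':shot('side','s9.png')}
for n in cs:
    for d in viewer.silhouettes(n,'jar_a'):
        r=d['region'];ys,xs=np.nonzero(r);m=cs[n]['image'][r].mean(0)
        print(n,d['xy'],round(d['confidence'],2),len(xs),'bgr',m, atz(cs[n],(xs.mean(),ys.mean()),39)[:2])
```

```text
[535.2 -45.4 285.1] [ 0.5  0.1 -0.5  1.6  0.   1.5 -1.6]
[(np.float64(-0.5), 2), (np.float64(65.5), 12), (np.float64(132.0), 1), (np.float64(139.0), 7)]
wrist [391.7, 232.4] 0.92 1717 bgr [153.  164.9 119.4] [ 486.2 -121.3]
wrist [522.9, 284.8] 0.92 1990 bgr [ 69.  130.7  55.3] [ 416.2 -263.7]
wrist [394.9, 141.0] 0.87 1850 bgr [153.6 165.3 118.1] [ 574.6 -129.5]
wrist [606.9, 246.8] 0.63 2241 bgr [123.6  54.2 108.3] [ 454.5 -346.8]
side [305.1, 293.6] 0.97 377 bgr [151.9 163.9 131.6] [ 486.1 -122.4]
side [311.4, 372.7] 0.97 583 bgr [143.6  94.2 132.7] [ 445.6 -367.7]
side [339.6, 288.6] 0.91 391 bgr [149.5 161.3 129.7] [ 573.1 -131.1]
side [285.1, 349.8] 0.7 492 bgr [ 97.5 145.6  98.5] [ 406.7 -283.6]
side [391.0, 256.9] 0.65 278 bgr [109.2 161.3 197.1] [748.3 -35.9]
```

View pics/w9.png

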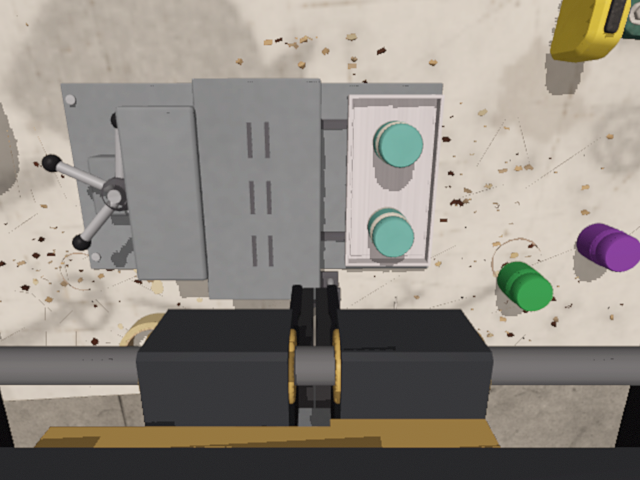

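Emit:
step_arm(moves=[[-0.19,0.97,-0.4,0,-1],[-0.19,0.97,-0.4,0,-1],[-0.18,0.97,-0.4,0,-1],[-0.18,0.97,-0.4,0,-1],[0,0,-0.9,0,-1],[0,0,-0.9,0,-1],[0,0,-0.7,0,-1],[0,0,0,0,-1],[0,0,0,0,-1],[0,0,0,0,-1]])

```text
clock: 45.25
position: [499.7, 148.9, 82.0]
orientation: [-3.141, -0.003, -0.065]
ft_force: [0.5, 0.2, -0.1]
opening: 0.4
grasp_force: 0.0
```

Emit:
step_arm(moves=[[-0.03,0,-0.3,0,-1],[0,0,-0.3,0,-1],[0,0,-0.24,0,-1],[0,0,0,0,-1],[0.16,0.21,0,0,-1],[0.18,0.14,0,0,-1],[0.18,0.1,0,0,-1],[0.2,0.08,0,0,-1],[0.2,0.05,0,0,-1],[0.21,0,0,0,-1]])

```text
clock: 46.5
position: [548.0, 176.7, 36.5]
orientation: [3.137, 0.012, -0.065]
ft_force: [-11.8, -2.9, 3.2]
opening: 0.5
grasp_force: 5.4
```

Emit:
step_arm(moves=[[0.2,-0.05,0,0,-1],[0.18,-0.1,0,0,-1],[0.14,-0.13,0,0,-1],[0.11,-0.16,0,0,-1],[0.06,-0.15,0,0,-1],[0.03,-0.13,0,0,-1],[0,0,0,0,-1],[-0.04,0.08,0,0,-1],[0,0,0.5,0,-1],[0,0,0.8,0,-1]])

```text
clock: 47.75
position: [586.9, 145.6, 103.0]
orientation: [3.141, 0.002, -0.065]
ft_force: [0.3, -0.5, 0.1]
opening: 0.1
grasp_force: 0.0
```

Emit:
step_arm(moves=[[0,0,1,0,-1],[0,0,1,0,-1],[0,0,1,0,-1],[0,0,0.7,0,-1],[0,0,0,0,-1],[0,0,0,0,-1],[0,0,0,0,-1],[0,0,0,0,-1],[0,0,0,0,-1],[0,0,0,0,-1]])

```text
clock: 49.0
position: [587.1, 145.5, 287.9]
orientation: [3.141, 0.0, -0.065]
ft_force: [0.1, 1.2, 0.3]
opening: 0.4
grasp_force: 0.0
```

Run:
```python
from h import *
np.set_printoptions(precision=1,suppress=True)
s=arm.state();print(s['position'])
c=shot('wrist','w10.png');print(wheel(c))
for t in('door','door_stand','grip_tab'):print(t,[(np.round(d['xy']).tolist(),round(d['confidence'],2),int(d['region'].sum())) for d in viewer.silhouettes('wrist',t)])
```

```text
[587.1 145.5 287.9]
[(np.float64(-2.5), 4), (np.float64(5.5), 4), (np.float64(68.5), 2), (np.float64(72.0), 1), (np.float64(76.0), 5), (np.float64(139.0), 3), (np.float64(154.5), 20), (np.float64(178.0), 17)]
door [([109.0, 266.0], 0.79, 9762)]
door_stand [([147.0, 244.0], 0.8, 2258)]
grip_tab [([108.0, 266.0], 0.85, 9649), ([147.0, 244.0], 0.32, 2375)]
```

Emit:
step_arm(moves=[[-0.46,-0.01,-0.8,0,-1],[-0.46,-0.01,-0.8,0,-1],[-0.46,0,-0.8,0,-1],[-0.46,0,-0.8,0,-1],[0,0,-0.6,0,-1],[0,0,-0.3,0,-1],[0,0,0,0,-1],[0,0,0,0,-1],[0,0,0,0,-1],[0,0,0,0,-1]])

```text
clock: 50.45
position: [495.7, 144.7, 83.8]
orientation: [-3.141, -0.001, -0.065]
ft_force: [-0.3, -0.0, -0.6]
opening: 0.3
grasp_force: 0.0
```

Emit:
step_arm(moves=[[-0.01,0,-0.3,0,-1],[0,0,-0.3,0,-1],[0,0,-0.26,0,-1],[0,0,0,0,-1],[0.1,0.17,0,0,-1],[0.12,0.12,0,0,-1],[0.18,0.14,0,0,-1],[0.18,0.1,0,0,-1],[0.2,0.08,0,0,-1],[0.2,0.05,0,0,-1]])

```text
clock: 51.7
position: [539.5, 175.3, 38.8]
orientation: [3.135, 0.01, -0.065]
ft_force: [-12.8, -5.0, 3.5]
opening: 0.6
grasp_force: 5.7
```

Emit:
step_arm(moves=[[0.21,0,0,0,-1],[0.2,-0.05,0,0,-1],[0.18,-0.1,0,0,-1],[0.14,-0.13,0,0,-1],[0.11,-0.16,0,0,-1],[0.05,-0.1,0,0,-1],[0,0,0,0,-1],[0,0,0,0,-1],[0,0,0,0,-1],[0,0,0,0,-1]])

```text
clock: 52.95
position: [586.3, 154.7, 39.7]
orientation: [-3.138, 0.003, -0.062]
ft_force: [-3.4, 4.4, -2.1]
opening: 0.6
grasp_force: 2.5
```

Continue in small steps until the stop is felt.

Emit:
step_arm(moves=[[0.02,-0.07,0,0,-1],[0.02,-0.06,0,0,-1],[0,0,0,0,-1],[0,0,0,0,-1],[0,0,0,0,-1],[0,0,0,0,-1],[0,0,0,0,-1],[0,0,0,0,-1],[0,0,0,0,-1],[0,0,0,0,-1]])

```text
clock: 54.2
position: [588.2, 149.1, 39.9]
orientation: [-3.137, 0.003, -0.062]
ft_force: [-3.7, 5.6, -1.0]
opening: 0.7
grasp_force: 2.9
```

Emit:
step_arm(moves=[[0.01,-0.06,0,0,-1],[0.01,-0.06,0,0,-1],[0,0,0,0,-1],[0,0,0,0,-1],[0,0,0,0,-1],[0,0,0,0,-1],[0,0,0,0,-1],[0,0,0,0,-1],[0,0,0,0,-1],[0,0,0,0,-1]])

```text
clock: 55.45
position: [588.4, 146.2, 39.8]
orientation: [-3.133, 0.004, -0.06]
ft_force: [-4.6, 10.4, -2.7]
opening: 0.4
grasp_force: 5.0
```

Emit:
step_arm(moves=[[0,-0.05,0,0,-1],[0,-0.05,0,0,-1],[0,0,0,0,-1],[0,0,0,0,-1],[0,0,0,0,-1],[0,0,0,0,-1],[0,0,0,0,-1],[0,0,0,0,-1],[0,0,0,0,-1],[0,0,0,0,-1]])

```text
clock: 56.7
position: [588.4, 146.1, 39.9]
orientation: [-3.127, 0.003, -0.057]
ft_force: [-3.2, 19.6, -5.4]
opening: 0.4
grasp_force: 8.8
```

Emit:
step_arm(moves=[[0,0.2,0,0,-1],[0,0,0.6,0,-1],[0,0,0.9,0,-1],[0,0,1,0,-1],[-0.3,0.5,1,0,-1],[-0.4,0.8,1,0,-0.2],[-0.4,0.8,0.7,0,-0.2],[0,0.2,0.4,0,-0.2],[0,0,0,0,-0.2],[0,0,0,0,-0.2]])

```text
clock: 57.95
position: [538.0, 254.0, 315.6]
orientation: [3.14, 0.001, -0.066]
ft_force: [-0.3, -0.0, -0.6]
opening: 33.6
grasp_force: 0.0
```

Run:
```python
from h import *
np.set_printoptions(precision=1,suppress=True)
s=arm.state();print(s['position'],s['joints'])
c=shot('wrist','w11.png');print(wheel(c))
cs={'wrist':c,'scene':shot('scene','sc11.png'),'side':shot('side','s11.png')}
for n in cs:
  for t in('door','door_stand','tray'):print(n,t,[(np.round(d['xy']).tolist(),round(d['confidence'],2),int(d['region'].sum())) for d in viewer.silhouettes(n,t)])
```

```text
[538.  254.  315.6] [ 0.1  0.2 -0.7  1.4  0.2  1.6 -2.2]
[(np.float64(1.5), 14), (np.float64(68.5), 4), (np.float64(75.5), 6), (np.float64(139.0), 3), (np.float64(147.5), 6)]
wrist door [([219.0, 208.0], 0.57, 5499)]
wrist door_stand [([245.0, 187.0], 0.63, 1973), ([216.0, 211.0], 0.6, 5709)]
wrist tray []
scene door [([209.0, 217.0], 0.96, 1273), ([304.0, 269.0], 0.51, 7936)]
scene door_stand [([209.0, 232.0], 0.9, 313), ([428.0, 281.0], 0.41, 416)]
scene tray [([319.0, 271.0], 0.7, 537)]
side door [([281.0, 193.0], 0.96, 1534), ([294.0, 266.0], 0.65, 208)]
side door_stand [([282.0, 201.0], 0.52, 282)]
side tray [([310.0, 273.0], 0.73, 1055)]
```

View pics/w11.png

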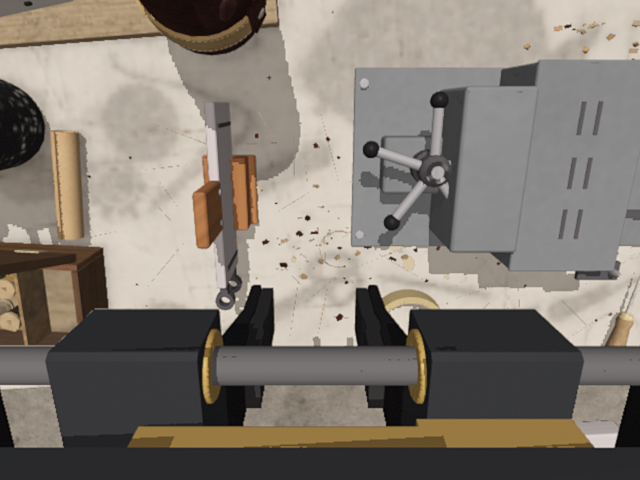

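```bash
cat > door.py <<'E'
from h import *
from scipy.optimize import minimize
def box(a,b): return np.array([(x,y,z) for x in(a[0],b[0]) for y in(a[1],b[1]) for z in(a[2],b[2])],float)
TAB=box((-25,-6,76),(25,6,135)); PAN=box((-88,-5,0),(97,5,76))
K=[np.array([(-108+10.5*np.cos(a),10.5*np.sin(a),z) for a in np.arange(0,6.3,.5) for z in(z0,z0+12)]) for z0 in(10,54)]
def world(p,q): return np.array([T(p[:3],r)+[0,0,p[3]] for r in q])
S=4
def rast(c,parts,p,shape=(480,640)):
    m=np.zeros(shape,np.uint8)
    for q in parts:
        uv=np.array([proj(c,w) for w in world(p,q)])
        h=cv2.convexHull(uv.astype(np.float32))
        cv2.fillConvexPoly(m,np.round(h*256).astype(np.int32),1,shift=8)
    return m>0
def iou(a,b): return (a&b).sum()/max(1,(a|b).sum())
def orange(im):
    h=cv2.cvtColor(im,cv2.COLOR_BGR2HSV); return ((h[...,0]<16)&(h[...,1]>130)&(h[...,2]>70))
E
python3 - <<'E'
from door import *
np.set_printoptions(precision=2,suppress=True)
c=shot('wrist');im=c['image'];
net=[d for d in viewer.silhouettes('wrist','door')][0]['region']
o=orange(im);m=np.zeros_like(o);m[150:255,185:265]=o[150:255,185:265]
n,lab,st,ce=cv2.connectedComponentsWithStats(m.astype(np.uint8));print([(st[i].tolist(),ce[i]) for i in range(1,n) if st[i][4]>30])
# left component = tab
i=min((i for i in range(1,n) if st[i][4]>200),key=lambda i:ce[i][0]);tab=lab==i
stand=m&~tab
def cost(p):
    t=rast(c,[TAB],p);g=rast(c,[PAN]+K,p)&~t
    return (1-iou(t&~g,tab))+(1-iou(g|t,net|tab))
best=None
for x0 in(540,):
  for yaw in(-.1,0,.1):
    r=minimize(cost,[545,345,yaw,8],method='Nelder-Mead',options=dict(initial_simplex=[[545,345,yaw,8],[560,345,yaw,8],[545,360,yaw,8],[545,345,yaw+.08,8],[545,345,yaw,14]],maxiter=300))
    print(r.x,r.fun)
    if best is None or r.fun<best.fun:best=r
p=best.x;t=rast(c,[TAB],p);g=rast(c,[PAN]+K,p);print(iou(t,tab),iou(g|t,net|tab),net.sum())
v=im.copy()
for q,col in((TAB,(0,255,0)),(PAN,(0,0,255)),(K[0],(255,0,0)),(K[1],(255,255,0))):
    h=cv2.convexHull(np.array([proj(c,w) for w in world(p,q)]).astype(np.float32))
    cv2.polylines(v,[np.round(h*16).astype(np.int32)],True,col,1,shift=4)
cv2.imwrite('pics/d1.png',cv2.resize(v[90:320,150:300],(520,800))[:,:])
np.save('door.npy',p)
E
```

```text
[([195, 155, 29, 92, 1445], array([208.09, 208.05])), ([233, 155, 26, 74, 1602], array([245.22, 190.18]))]
[525.61 354.95  -0.07 -15.44] 0.37352793027508124
[534.94 348.61  -0.06  14.04] 0.5052734150432441
[536.7  347.49  -0.06  17.41] 0.5305790394083183
0.7485907553551296 0.8778813143697891 5578
```

```bash
cat >> door.py <<'E'
STAND=box((-40,-30,0),(40,30,33))
def fit(c,p0,win,zfix=8.):
    im=c['image'];net=viewer.silhouettes('wrist','door')[0]['region'];o=orange(im)
    w=np.zeros_like(o);w[win[1]:win[3],win[0]:win[2]]=1
    o&=w; 
    def parts(p):
        p=[*p[:3],zfix if len(p)<4 else p[3]]
        t=rast(c,[TAB],p);g=rast(c,[PAN]+K,p)&~t
        ps=[*p[:3],0.];s=rast(c,[STAND],ps)&~t&~g
        return t,g,s
    def cost(p):
        t,g,s=parts(p); return (1-iou((t|s)&w,o))+(1-iou((g|t)&w,(net|(o&t))&w))
    out=[]
    for zf in(False,True):
        q=list(p0)+([8.] if zf else [])
        sx=[q]+[[v+(d if i==j else 0) for j,v in enumerate(q)] for i,d in enumerate([12,12,.06,6][:len(q)])]
        r=minimize(cost,q,method='Nelder-Mead',options=dict(initial_simplex=sx,maxiter=300,xatol=.02,fatol=1e-5));out.append(r)
    return out,parts,o,net
E
python3 - <<'E'
from door import *
np.set_printoptions(precision=3,suppress=True)
c=shot('wrist')
for p0 in([538,347,-.06],[532,352,-.1],[545,343,0]):
    out,parts,o,net=fit(c,p0,(185,95,270,310))
    for r in out:
        t,g,s=parts(r.x);print(r.x,round(r.fun,3),iou(t|s,o),iou(g|t,net|(o&t)))
E
```

```text
[530.299 349.903  -0.076] 0.438 0.6958313136209404 0.8640822045773003
[530.015 351.733  -0.069  -1.713] 0.382 0.725366346639717 0.8927592323818739
[530.319 349.788  -0.077] 0.439 0.6946194861851672 0.8651597817614964
[529.995 351.92   -0.066  -1.619] 0.382 0.7263291139240506 0.8913393432066967
[531.091 350.004  -0.074] 0.44 0.6973811833171678 0.861416834599287
[532.53  348.009  -0.079  16.544] 0.502 0.6655011655011654 0.8286567164179105
```

Emit:
step_arm(moves=[[-0.05,0.65,-0.5,0,-0.1],[-0.05,0.65,-0.6,0,-0.1],[-0.06,0.65,-0.6,0,-0.1],[0,0,-0.6,0,-0.1],[0,0,0,0,-0.1],[0,0,0,0,-0.1],[0,0,0,0,-0.1],[0,0,0,0,-0.1],[0,0,0,0,-0.1],[0,0,0,0,-0.1]])

```text
clock: 60.1
position: [529.6, 352.7, 201.9]
orientation: [-3.142, -0.0, -0.065]
ft_force: [0.5, -0.1, -0.1]
opening: 39.1
grasp_force: 0.0
```

Run:
```python
from door import *
np.set_printoptions(precision=3,suppress=True)
s=arm.state();print(s['position'],s['orientation'],s['joints'])
c=shot('wrist','w12.png');p=[530.3,350,-.076,8]
for q in[(97,-5,76),(97,5,76),(25,-6,135),(25,6,135),(25,-6,76)]: print(q,proj(c,world(p,[q])[0]))
net=viewer.silhouettes('wrist','door');print([(d['confidence'],d['region'].sum()) for d in net])
r=net[0]['region']
for v in range(20,300,20):
    u=np.nonzero(r[v])[0]; o=np.nonzero(orange(c['image'])[v])[0]
    print(v,(u.min(),u.max()) if len(u) else None,(o.min(),o.max(),len(o)) if len(o) else None)
ys=np.nonzero(r.any(1))[0];print('rows',ys.min(),ys.max())
```

```text
[529.617 352.733 201.876] [-3.142 -0.    -0.065] [-0.056  0.384 -0.745  1.476  0.262  1.384 -2.449]
(97, -5, 76) [326.626  76.32 ]
(97, 5, 76) [311.036  76.159]
(25, -6, 135) [329.04  206.958]
(25, 6, 135) [307.602 206.758]
(25, -6, 76) [326.173 187.389]
[(0.84, np.int64(4657))]
20 None None
40 None None
60 None None
80 (np.int64(311), np.int64(325)) None
100 (np.int64(311), np.int64(325)) None
120 (np.int64(311), np.int64(325)) None
140 (np.int64(312), np.int64(325)) (np.int64(428), np.int64(432), 5)
160 (np.int64(311), np.int64(325)) (np.int64(283), np.int64(350), 52)
180 (np.int64(311), np.int64(324)) (np.int64(283), np.int64(350), 52)
200 (np.int64(309), np.int64(328)) (np.int64(284), np.int64(349), 63)
220 (np.int64(308), np.int64(328)) (np.int64(284), np.int64(348), 65)
240 (np.int64(308), np.int64(328)) (np.int64(285), np.int64(348), 64)
260 (np.int64(308), np.int64(327)) (np.int64(309), np.int64(326), 18)
280 (np.int64(308), np.int64(327)) (np.int64(101), np.int64(326), 54)
rows 76 344
```

Emit:
step_arm(moves=[[0.01,-0.02,-0.5,0,-0.1],[0,0,-0.6,0,-0.1],[0,0,-0.6,0,-0.1],[0,0,-0.4,0,-0.1],[0,0,-0.2,0,-0.1],[0,0,0,0,-1],[0,0,0,0,-1],[0,0,0,0,-1],[0,0,0,0,-1],[0,0,0,0,-1]], newtons=50)

```text
clock: 61.45
position: [530.5, 352.0, 87.5]
orientation: [-3.141, -0.001, -0.065]
ft_force: [-0.8, -0.1, 3.3]
opening: 11.6
grasp_force: 50.0
```

Emit:
step_arm(moves=[[0,0,0.3,0,-1],[0,0,0.5,0,-1],[0,0,0.7,0,-1],[0,0,0.8,0,-1],[0,0,0.2,0,-1],[0,-0.5,0,0,-1],[0,-0.8,0,0,-1],[0,-0.8,0,0,-1],[0,-0.8,0,0,-1],[0,-0.8,0,0,-1]])

```text
clock: 62.7
position: [529.2, 165.2, 210.6]
orientation: [3.141, 0.002, -0.065]
ft_force: [0.2, 0.2, -1.6]
opening: 11.8
grasp_force: 50.0
```

Emit:
step_arm(moves=[[0,-0.8,0,0,-1],[0,-0.8,0,0,-1],[0,-0.8,0,0,-1],[0,-0.8,0,0,-1],[0,-0.8,0,0,-1],[0,-0.8,0,0,-1],[0,-0.5,0,0,-1],[0,0,0,0,-1],[0,0,0,0,-1],[0,0,0,0,-1]])

```text
clock: 63.95
position: [530.0, -96.4, 211.5]
orientation: [-3.141, 0.0, -0.062]
ft_force: [-0.5, -0.0, -1.3]
opening: 11.6
grasp_force: 50.0
```

Emit:
step_arm(moves=[[0.03,-0.54,0,-0.02,-1],[0,0,-0.5,0,-1],[0,0,-0.7,0,-1],[0,0,-0.5,0,-1],[0,0,-0.3,0,-1],[0,0,0,0,-1],[0,0,0,0,-1],[0,0,0,0,-1],[0,0,0,0,-1],[0,0,0,0,-1]])

```text
clock: 65.2
position: [531.7, -125.3, 112.0]
orientation: [3.141, -0.001, -0.068]
ft_force: [0.6, -0.2, -1.2]
opening: 11.8
grasp_force: 50.0
```

Run:
```python
from door import *
np.set_printoptions(precision=2,suppress=True)
s=arm.state();x=s['position'];print(x,s['orientation'])
W=shot('wrist','w13.png');A=shot('scene','sc13.png');B=shot('side','s13.png')
yaw=s['orientation'][2]
p=[x[0]-.2,x[1]-1.8,yaw,x[2]-79.5]
# door end check in wrist
net=viewer.silhouettes('wrist','door');
if net:
    r=net[0]['region'];ys=np.nonzero(r.any(1))[0];print('rows',ys.min(),'pred',proj(W,world(p,[(97,0,76)])[0]))
    for v in(100,140,180):
        u=np.nonzero(r[v])[0];print(v,u.min() if len(u) else None,u.max() if len(u) else None)
print(proj(W,world(p,[(97,-5,76)])[0]),proj(W,world(p,[(97,5,76)])[0]))
# w7 camera pose reconstructed
def RT(pos,yw):
    M=np.eye(4);M[:3,:3]=np.array([[np.cos(yw),-np.sin(yw),0],[np.sin(yw),np.cos(yw),0],[0,0,1]]);M[:3,3]=pos;return M
X=np.linalg.inv(RT(x,yaw))@W['pose']
C7=dict(pose=RT([530.5,-80.7,329.8],-.071)@X,mtx=W['mtx'])
im7=cv2.imread('pics/w7.png');tiles=[]
def tile(im,c,pts,ctr,half,size=390):
    u0=np.round(proj(c,ctr)).astype(int)
    k=size/(2*half);t=cv2.resize(im[u0[1]-half:u0[1]+half,u0[0]-half:u0[0]+half],(size,size),interpolation=cv2.INTER_CUBIC)
    for q,col in pts:
        d=(proj(c,q)-u0+half+.5)*k
        cv2.circle(t,(int(d[0]),int(d[1])),2,col,-1)
    return t
pl=T(CAB,(-108,-13,22));ph=T(CAB,(-108,-13,66))
pins=[(pl,(0,0,255)),(pl+[0,0,14],(0,0,255)),(ph,(0,255,0)),(ph+[0,0,14],(0,255,0))]
kn=[(world(p,[q])[0],(255,0,255)) for q in[(-108,0,10),(-108,0,22),(-108,0,54),(-108,0,66),(97,0,76),(-88,0,76)]]
t1=tile(im7,C7,pins,ph,30,266);t2=tile(A['image'],A,pins+kn,ph-[0,30,0],48,534)
t3=tile(B['image'],B,pins+kn,ph-[0,30,0],42,266)
cv2.imwrite('pics/v14.png',np.hstack([np.vstack([t1,t3,np.zeros((2,266,3),np.uint8)]),t2]))
```

```text
[ 531.71 -125.3   112.02] [ 3.14 -0.   -0.07]
rows 60 pred [316.92  60.66]
100 303 327
140 303 326
180 303 326
[329.82  60.64] [304.02  60.68]
```

View pics/v14.png

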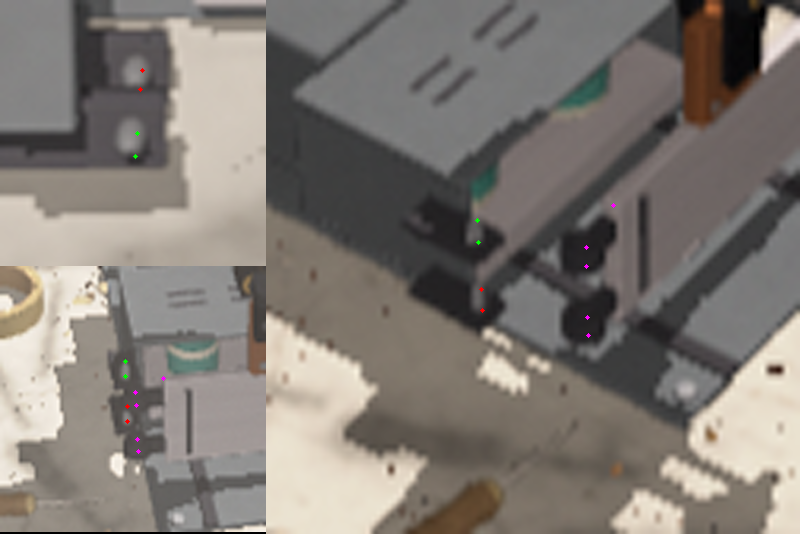

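Emit:
step_arm(moves=[[0.02,0.32,0,0,-1],[0.02,0.32,0,0,-1],[0.02,0.32,0,0,-1],[0.02,0.29,0,0,-1],[0,0,0,0,-1],[0,0,0,0,-1],[0,0,0,0,-1],[0,0,0,0,-1],[0,0,0,0,-1],[0,0,0,0,-1]])

```text
clock: 66.65
position: [535.5, -62.8, 111.6]
orientation: [3.141, 0.0, -0.068]
ft_force: [-0.2, 0.1, -2.8]
opening: 11.7
grasp_force: 50.0
```

Emit:
step_arm(moves=[[0,0,-0.05,0,-1],[0,0,-0.05,0,-1],[0,0,-0.05,0,-1],[0,0,-0.05,0,-1],[0,0,0,0,-1],[0,0,0,0,-1],[0,0,0,0,-1],[0,0,0,0,-1],[0,0,0,0,-1],[0,0,0,0,-1]])

```text
clock: 67.9
position: [535.5, -62.7, 101.7]
orientation: [3.141, 0.0, -0.068]
ft_force: [-0.4, -0.2, -1.6]
opening: 11.6
grasp_force: 50.0
```

No contact force; lower on.

Emit:
step_arm(moves=[[0,0,-0.04,0,-1],[0,0,-0.04,0,-1],[0,0,-0.04,0,-1],[0,0,-0.04,0,-1],[0,0,0,0,-1],[0,0,0,0,-1],[0,0,0,0,-1],[0,0,0,0,-1],[0,0,0,0,-1],[0,0,0,0,-1]])

```text
clock: 69.15
position: [535.5, -62.7, 93.7]
orientation: [3.141, 0.0, -0.068]
ft_force: [-0.9, 0.1, -3.0]
opening: 11.9
grasp_force: 50.0
```

Emit:
step_arm(moves=[[0,0,-0.02,0,-1],[0,0,-0.02,0,-1],[0,0,-0.02,0,-1],[0,0,0,0,-1],[0,0,0,0,-1],[0,0,0,0,-1],[0,0,0,0,-1],[0,0,0,0,-1],[0,0,0,0,-1],[0,0,0,0,-1]])

```text
clock: 70.4
position: [535.8, -62.7, 90.9]
orientation: [3.141, -0.0, -0.068]
ft_force: [-0.4, -0.1, 5.7]
opening: 11.5
grasp_force: 50.0
```

Emit:
step_arm(moves=[[0,0,0.02,0,-1],[0,0,0,0,-0.3],[0,0,0,0,-0.3],[0,0,0,0,-0.3],[0,0,0.3,0,-0.3],[0,0,0.6,0,-0.3],[0,0,1,0,-0.3],[0,0,1,0,-0.3],[0,0,1,0,-0.3],[0,0,0.5,0,-0.3]])

```text
clock: 71.65
position: [536.6, -62.4, 316.3]
orientation: [3.141, -0.006, -0.067]
ft_force: [0.4, -0.4, 0.1]
opening: 30.5
grasp_force: 0.0
```

Run:
```python
from door import *
np.set_printoptions(precision=2,suppress=True)
s=arm.state();x=s['position'];print(x)
W=shot('wrist','w15.png');A=shot('scene','sc15.png');B=shot('side','s15.png')
o=T(CAB,(0,-13,0));base=[o[0],o[1],CAB[2],12.]
for n,c in(('wrist',W),('scene',A),('side',B)):
    for t in('door','tray'):
        L=viewer.silhouettes(n,t)
        if not L: print(n,t,'none');continue
        for d in L[:2]:
            r=d['region'];out=[]
            if t=='door':
                for dz in(0,7,14):
                    for dyaw in(0,.1,.25): 
                        q=T(CAB,(-108,-13,0)); yw=CAB[2]-dyaw
                        oo=q[:2]+108*np.array([np.cos(yw),np.sin(yw)])
                        out.append(round(float(iou(rast(c,[TAB,PAN]+K,[oo[0],oo[1],yw,12+dz]),r)),3))
            print(n,t,d['xy'],round(d['confidence'],2),r.sum(),out)
print(wheel(W))
```

```text
[536.59 -62.41 316.27]
wrist door [311.1, 200.8] 0.68 2585 [0.746, 0.174, 0.083, 0.719, 0.162, 0.076, 0.694, 0.151, 0.07]
wrist door [237.8, 177.8] 0.21 61397 [0.008, 0.041, 0.064, 0.009, 0.043, 0.066, 0.009, 0.044, 0.068]
wrist tray none
scene door [323.4, 267.4] 0.72 1424 [0.845, 0.629, 0.458, 0.868, 0.716, 0.513, 0.782, 0.731, 0.534]
scene tray none
side door none
side tray [334.9, 257.9] 0.45 8 []
[(np.float64(3.0), 9), (np.float64(72.0), 13), (np.float64(138.5), 2), (np.float64(146.5), 6)]
```

Run:
```python
from door import *
np.set_printoptions(precision=1,suppress=True)
A=shot('scene');a=cv2.imread('pics/sc13.png');b=A['image']
# tab template shift between held (known) and now: tab orange centroid/top corner
oa,ob=orange(a),orange(b)
p0=[531.5,-127.1,-.068,32.5];o=T(CAB,(0,-13,0));p1=[535.6,-64.5,-.068,12]
for im,p in((a,p0),(b,p1)):
    r=rast(A,[PAN],p);v=np.array([proj(A,w) for w in world(p,[(-88,-5,76),(-88,-5,0),(97,-5,76),(97,-5,0)])]);print(v.round(1).tolist())
g=lambda im:cv2.cvtColor(im,cv2.COLOR_BGR2GRAY)
# match left end of door (slot mark + knuckles) patch from held image
u0=proj(A,world(p0,[(-85,-5,40)])[0]);u1=proj(A,world(p1,[(-85,-5,40)])[0])
ui=np.round(u0).astype(int);t=g(a)[ui[1]-13:ui[1]+14,ui[0]-12:ui[0]+13]
vi=np.round(u1).astype(int);R=10
s=g(b)[vi[1]-13-R:vi[1]+14+R,vi[0]-12-R:vi[0]+13+R]
m=cv2.matchTemplate(s,t,cv2.TM_CCOEFF_NORMED);_,mx,_,l=cv2.minMaxLoc(m)
print('score',mx,'shift vs expected px',np.array(l)-R-( (u1-vi)-(u0-ui)), 'px per 10mm z',proj(A,world(p1,[(-85,-5,50)])[0])-u1)
```

```text
[[325.5, 283.3], [325.8, 304.9], [366.7, 244.8], [365.7, 266.0]]
[[305.8, 279.2], [306.7, 300.2], [347.3, 242.0], [346.9, 262.7]]
score 0.5229299068450928 shift vs expected px [-0.6  0.4] px per 10mm z [-0.1 -2.8]
```

```bash
python3 -c "
from bench import workorder
print(workorder.hand_in())"
```

```text
the job is handed in; nothing more can be done
None
```

The job is handed in. Both teal dye jars are upright on the tray, the tray is wound home on the wheel, and the door reads as seated on both hinge pins and shut. The last door check was by contact force and image matching, because my picture views were used up. I left the green and purple jars and a teal jar out of reach at the back, and did not go near the tape, spool or wax.

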